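# Refit the pole of a pedestal fan in its base

## Robot

A 6-joint arm with a two-finger parallel gripper is mounted at the origin on the work surface. World frame = base frame: x ahead of the robot, y to its left, z up, the work surface at z = 0. Lengths are in m, angles in rad, forces in N, time in s.
With the tool pointing down it reaches from about 0.35 to 0.975 m from the base axis. Payload 4.9 kg.
Tool frame: the origin (TCP) lies on the centre line of the jaws, within the pads' length; the fingertips stand 8 mm ahead of it and the grasp point (between the pads) lies 11 mm behind it; z points along the fingers, y is the direction in which the jaws open and shut (so a half turn about z gives the same grasp; the last joint's range is limited). The gripper opens to 85 mm and grips with 20 to 120 N. Pads are 22 mm wide; open, the fingers measure 114 mm over their backs; the gripper's body (76 mm by 85 mm) begins 54 mm behind the grasp point. The pads swing forward as they close: fully open they stand 13 mm farther back than shut.
Start: joints at [-1.399, 0.053, 1.613, -0, 1.476, -0.119], TCP at [0.179, -0.599, 0.239] pointing down, gripper open.
Joint ranges: [-3.01, 3.01], [-1.01, 2.22], [0.06, 2.58], [-1.02, 4.17], [0.09, 2.62], [-3.14, 3.14]. Speed limits (rad/s): [2.57, 2.57, 3.14, 3.14, 3.14, 3.14].

## Interface

Orientations are given as a unit quaternion [w, x, y, z].
In Python, from plant import manip gives the robot as it stands.
- The arm moves only by the tool step_arm, never from a script. Its argument "deltas" is a list of rows, each a list of 7 numbers: the shift along the tool's x, y, z in m, then the turn, a rotation vector about the tool's x, y, z in rad, then the gripper command: -1 is fully open, 1 is shut, values between are in proportion. In form: [[dx, dy, dz, ax, ay, az, hand], ...]. A call has 1 to 20 rows; each row is the pose to reach, as a shift and turn from the pose commanded when the call began, along the tool's axes at that moment; what a row does not reach only later rows make up. A row lasts 1/10 s, in which the tool goes at most 50 mm and 8.59 degrees, less where a joint would pass 70% of its speed; a pose out of reach is approached as far as the arm can. A call with a gripper value outside its range is refused whole. The fingers move at their own pace and stop on an object; the grip force is fixed at half the most. Time passes only in rows, so rows that repeat a pose let the fingers close. It gives the time, the measured TCP pose, the force and the opening at its end, in the units of the state.
- manip.state(): the state, without advancing time (a new reading comes with each control period).
- manip.grab_frame(name): name is "scene" or "top" or "wrist"; returns the picture (384x512x3 uint8, red, green, blue); there is no depth.
- manip.get_calibration(name): a dict with "fov_y" (degrees; the focal length in pixels is half the picture's height over the tangent of half this angle, whatever the lens; pixels are square), "cx", "cy" (the principal point, pixels), "R" (3x3) and "t" (3): a world point X has camera coordinates R X + t. Camera axes: x right, y down, z forward; pixel columns grow to the right and rows downward; lengths in m; the calibration is good to about 2 mm. The wrist camera is an equidistant fisheye: a pixel r from the principal point sees the ray r / f radians off the axis. A picture is of the moment at which its call begins: read the wrist's pose just before it. get_calibration takes no time and is no camera call; for the wrist camera it gives the pose at the moment of the call.
- manip.job_done(): hands the job in, once; it reports no verdict.
The state is a dict: "time": time; "joint_pos": joint angles; "joint_vel": joint speeds; "joint_efforts": joint torques, N m; "tool_pos": TCP position; "tool_rot": TCP orientation; "contact_force": force on the tool from outside, world axes, zero at the start; "ft_torque": the same for the moment, N m; "gripper_width": opening from 0.0 (shut) to 1.0 (fully open).
Only numpy, scipy, OpenCV 4.12 (cv2) and the standard library are available. Lean on these libraries where they do the work, as an engineer would, in place of code of your own. Each camera call takes 0.05 s, during which the arm holds its last target.

## Task

Put this pedestal fan's pole back on its base: take the pole with the flanged, tapered foot out of the slotted crate, stand it upright in the tapered socket of the base and press it down by hand until it is fully home. Then turn both clamp knobs clockwise to their end stops, so that their arms lie over the pole's flange, and let go. Leave the other tubes in the crate and everything else on the table where they are.

Things in the scene. Friction and masses are not known exactly. Their poses are not given: they have to be found in the camera images.
- pole: The fan's pole, 230 mm long, 0.3 to 0.47 kg: the longest of the three things leaning in the crate, the only one with a flange. Origin on its axis, half-way along (115 mm from each end); z runs along it from foot to top. It starts in any one of the slots, foot on the crate's floor, leaning 38 degrees from vertical with its top towards the crate's -x; it rests in the notch 139 mm from its foot end.
- pole_grip (a point): Point on the pole's axis 190 mm from the foot end, same axes as the pole: middle of the part of the tube that stands clear of the crate. The bare aluminium tube, 28 mm in diameter, runs from 76 to 216 mm from the foot end; above it is a 22 mm spigot up to the top at 230 mm.
- pole_flange (a point): Point on the pole's axis 48 mm from the foot end, same axes, at the underside of the white flange (50 mm across, 8 mm thick; a 34 mm collar 20 mm long follows above). Below it is the white tapered foot: 36 mm in diameter here, narrowing evenly to 20 mm at the foot end.
- crate: Fixed wooden crate, 121 mm (x) by 208 mm (y), open-topped. Origin under its middle, z up. Three compartments along y, 66 mm apart (-66, 0, +66 mm), each with a notch 38 mm wide in the front wall (at x = -57 mm): notch bottom 115 mm high, wall between notches 137 mm high. Far wall and partitions are 70 mm high.
- base: The fan's base, fixed: a white round foot, 320 mm across, 24 mm thick. Origin on its axis at the underside, z up. A hub 72 mm high in the middle holds the tapered socket. On the y axis, 90 mm either side of the centre, two white bosses each carry a clamp. With the pole home its foot end is 26 mm above the table, the flange between 74 and 82 mm (2 mm clear of the hub), the pole's middle at 141 mm.
- socket_mouth (a point): Centre of the socket's mouth in the hub's top, 72 mm above the table; z is the socket's axis, straight up. The mouth is 35 mm across and narrows evenly (1 mm of radius in 6 mm of depth) to 20 mm, 46 mm below the mouth: the same taper as the pole's foot.
- plug (a joint): How far the stiff wiring plug in the bottom of the socket is pushed down (m): 0 at the start, when it holds a pole that is merely let in 12 mm too high; 0.012 when right down, where the tapers meet. It slides stiffly, at about 9 N (more than the pole's weight), and does not spring back.
- clamp_a (a joint): Angle of the clamp on the base's +y boss (rad): grows as its knob is turned clockwise seen from above; starts between 0 and 0.35, ends at a hard stop at 1.45, where its arm points at the socket's axis, over the seated flange. Turning takes about 0.12 N m; it stays where it is left.
- clamp_b (a joint): The same for the clamp on the base's -y boss: 0 to 0.35 at the start, hard stop at 1.45.
- clamp_a_knob (a point): Centre of clamp a's knob, a black bar 48 mm long, 14 mm wide, 28 mm tall (103 to 131 mm above the table) on the clamp's vertical pivot. x lies along the bar and along the clamp's arm, a steel strap 22 mm wide and 8 mm thick (85 to 93 mm above the table) that turns with it and reaches 72 mm from the pivot towards +x. The arm passes over the flange (3 mm clear) only if the pole is fully home.
- clamp_b_knob (a point): Centre of clamp b's knob, of the same make and with the same axes.
- tube_a: A vacuum-cleaner tube, 175 mm long, 28 mm across, no flange, leaning in another slot in the same way; origin on its axis 115 mm from the foot end. Leave it.
- tube_b: A second vacuum-cleaner tube like tube_a, in the remaining slot. Leave it.
- remote: A black remote control, 165 by 45 by 18 mm, flat on the table. Leave it.
- screwdriver: A screwdriver lying on the table. Leave it.
- adapter: A black mains adapter, 62 by 46 by 30 mm. Leave it.
- bowl: A steel bowl, 150 mm across and 60 mm high. Leave it.
- mug: A white mug, 80 mm across and 90 mm high. Leave it.
- spray_can: An aluminium spray can, 52 mm across and 160 mm high, standing. Leave it.
Mind the look-alikes: they are no part of the job. Leave any blue look-alike of the pole alone.

How it is judged:
On the way:
1. the pole stands upright in the socket, pushed fully home, while the gripper still holds it and the clamps are open (z of pole in the frame of base below 0.144 m and horizontal distance between pole and base below 0.01 m and angle between the z axis of pole and the z axis of base, either way round below 0.06 rad and value of joint plug above 0.0095 m and contact force between the fingers and pole above 1 N and value of joint each of clamp_a, clamp_b below 0.8 rad), for 0.1 s.
At the end, for the whole second after the job is handed in: The pole stands at rest and upright (within 3.4 degrees) in the base's socket, centred within 10 mm at its middle and no more than 3 mm short of fully home, and both clamps are within 0.08 rad of their end stops (over 1.37 rad) (z of pole in the frame of base below 0.144 m and horizontal distance between pole and base below 0.01 m and angle between the z axis of pole and the z axis of base, either way round below 0.06 rad and value of joint each of clamp_a, clamp_b above 1.37 rad and linear speed of pole below 0.02 m/s); the robot touches nothing.
It fails at once if another thing was moved: a tube in the crate by more than 40 mm, or anything else on the table by more than 30 mm (distance of any of tube_a, tube_b from where it was at the start of the episode above 0.04 m or distance of any of remote, screwdriver, adapter, bowl, mug, spray_can from where it was at the start of the episode above 0.03 m).
It also fails if it takes over 72 s, if anything falls off the work surface, if the arm or the gripper's body presses on something with over 40 N, if the wrist force passes 120 N, or if a joint passes its speed limit or range.

## Working session

There is one attempt and no reset: what is moved stays moved. The work goes in short steps, Python scripts to look and compute and a tool call to move; the robot and the scene stay as the last step left them, time stands still between calls to the robot, and variables do not carry over. Pictures are saved under pics/ and viewed, and the job is handed in when it is done.

Besides the shell and the picture viewer there is one more tool, called after ">>>" as name(argument=value, ...) on one line, values as JSON. step_arm: Moves the arm, as the interface text tells. Its arguments: {"type":"object","properties":{"deltas":{"type":"array"}},"required":["deltas"]}

```bash
ls; mkdir -p pics; python3 - <<'E'
from plant import manip
import cv2
print(manip.state())
for n in ["scene","top","wrist"]:
    c=manip.get_calibration(n); print(n,c)
    cv2.imwrite(f"pics/{n}0.png",manip.grab_frame(n)[:,:,::-1])
E
```

```text
pics
{'time': 0.0, 'joint_pos': array([-1.39899942e+00,  5.33602350e-02,  1.61427451e+00,  3.34783745e-05,
        1.47598396e+00, -1.19030330e-01]), 'joint_vel': array([-0.00098591, -0.00067303, -0.00050472, -0.00102223, -0.00063282,
       -0.00140503]), 'joint_efforts': array([ 3.01898886e-03, -3.93681550e+01, -3.70175028e+01, -1.55943695e-05,
        7.03983824e-03,  4.92098096e-06]), 'tool_pos': array([ 0.17910437, -0.59816858,  0.23807254]), 'tool_rot': array([-1.01311267e-03,  9.89445781e-01,  1.44900036e-01, -1.00672545e-05]), 'contact_force': array([0.48297887, 0.44276752, 0.40555208]), 'ft_torque': array([-0.01609741,  0.03542006,  0.01039394]), 'gripper_width': 0.9966034108099052}
scene {'fov_y': 42.67513081567955, 'cx': 250.78459480638745, 'cy': 194.36707970952077, 'R': array([[-0.0422253 ,  0.9990808 , -0.00738791],
       [ 0.8445588 ,  0.03174193, -0.53452117],
       [-0.53379533, -0.02880984, -0.8451228 ]]), 't': array([ 0.05983895, -0.39354184,  1.69837347])}
top {'fov_y': 52.27345321535735, 'cx': 257.1418131756088, 'cy': 190.30427131542206, 'R': array([[ 0.02800678, -0.99956375, -0.00937731],
       [-0.98947127, -0.02638899, -0.14230327],
       [ 0.14199373,  0.01326403, -0.98977868]]), 't': array([-0.02843969,  0.52504727,  1.11885403])}
wrist {'fov_y': 65.70646984690485, 'cx': 254.63460721110405, 'cy': 194.89068653953535, 'R': array([[ 0.28693999, -0.95794486, -0.00266145],
       [-0.92206962, -0.27694514,  0.27034978],
       [-0.25971726, -0.07512012, -0.96275849]]), 't': array([-0.62377215, -0.03645753,  0.37977277])}
```

View pics/scene0.png

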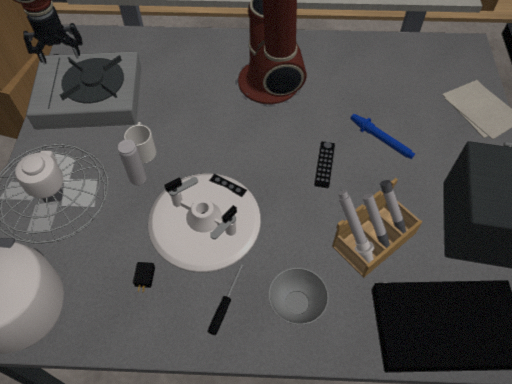

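View pics/top0.png

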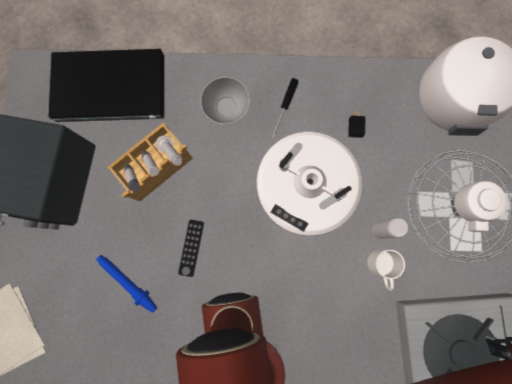

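View pics/wrist0.png

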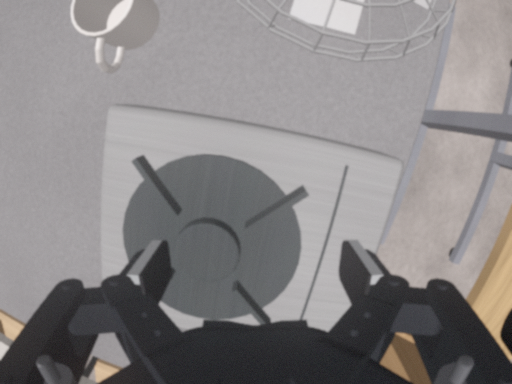

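The scene picture shows the crate with the pole around (375,230) and the base at (204,218). The top picture shows the crate at (150,162) and the base at (309,183). I'll enlarge those areas.

```bash
cat > h.py <<'E'
import numpy as np, cv2
from plant import manip
from scipy.spatial.transform import Rotation as Rn
def cam(n): 
    c=manip.get_calibration(n); c['f']=192/np.tan(np.radians(c['fov_y'])/2); return c
def ray(c,u,v,fish=False):
    x,y=(u-c['cx'])/c['f'],(v-c['cy'])/c['f']
    if fish:
        r=np.hypot(x,y); d=np.array([np.sin(r)*x/r,np.sin(r)*y/r,np.cos(r)])
    else: d=np.array([x,y,1.])
    R=np.array(c['R']);t=np.array(c['t'])
    d=R.T@d; return -R.T@t, d/np.linalg.norm(d)
def onz(c,u,v,z,fish=False):
    o,d=ray(c,u,v,fish); return o+d*(z-o[2])/d[2]
def two(r1,r2):
    (o1,d1),(o2,d2)=r1,r2
    s=np.linalg.lstsq(np.c_[d1,-d2],o2-o1,rcond=None)[0]
    p,q=o1+s[0]*d1,o2+s[1]*d2; return (p+q)/2,np.linalg.norm(p-q)
def proj(c,X,fish=False):
    p=np.array(c['R'])@np.asarray(X)+c['t']
    if fish:
        r=np.hypot(p[0],p[1]); th=np.arctan2(r,p[2]); return c['cx']+c['f']*th*p[0]/r, c['cy']+c['f']*th*p[1]/r
    return c['cx']+c['f']*p[0]/p[2], c['cy']+c['f']*p[1]/p[2]
def rot():
    q=manip.state()['tool_rot']; return Rn.from_quat(np.r_[q[1:],q[0]])
def crop(src,u0,v0,w,h,k,out):
    im=cv2.imread(src)[v0:v0+h,u0:u0+w]; cv2.imwrite(out,cv2.resize(im,None,fx=k,fy=k,interpolation=cv2.INTER_CUBIC))
E
python3 - <<'E'
from h import *
crop('pics/scene0.png',325,165,110,110,5,'pics/sc_crate.png')
crop('pics/top0.png',100,115,100,90,6,'pics/tp_crate.png')
crop('pics/scene0.png',140,165,130,110,5,'pics/sc_base.png')
crop('pics/top0.png',250,125,120,115,5,'pics/tp_base.png')
E
```

```text
(no output)
```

View pics/sc_crate.png

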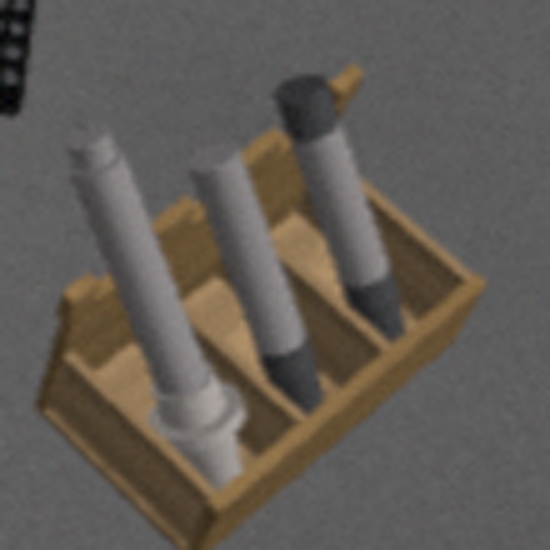

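View pics/tp_crate.png

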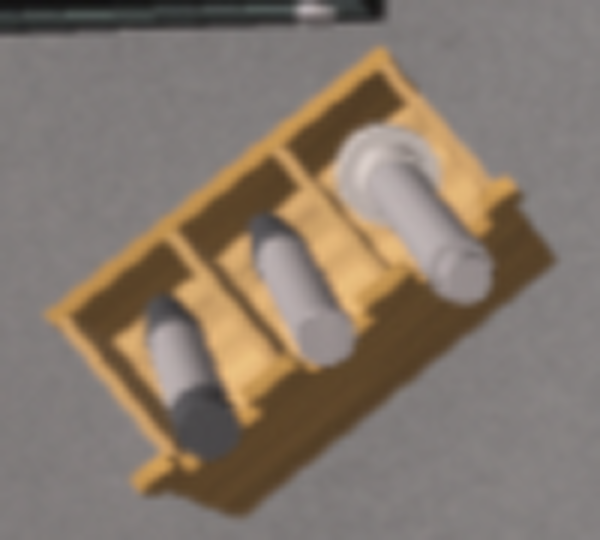

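View pics/sc_base.png

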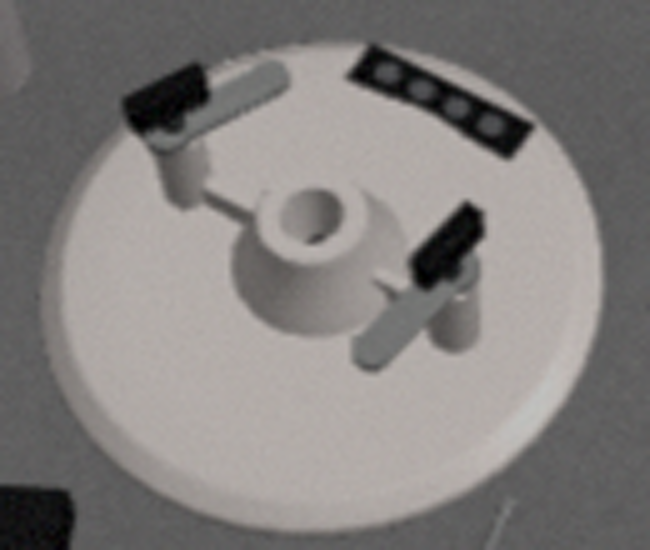

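View pics/tp_base.png

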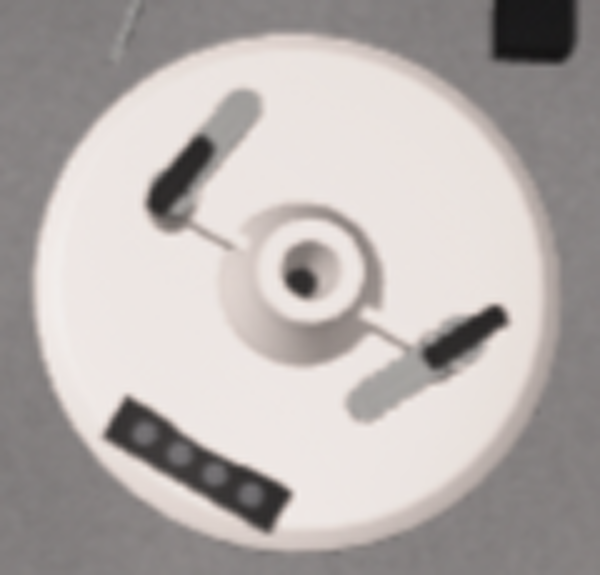

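```bash
python3 - <<'E'
from h import *
S,T=cam('scene'),cam('top')
def sc(x,y): return (x/5-0.4+325,y/5-0.4+165)
def tc(x,y): return (x/6-0.42+100,y/6-0.42+115)
def sb(x,y): return (x/5-0.4+140,y/5-0.4+165)
def tb(x,y): return (x/5-0.4+250,y/5-0.4+125)
def tri(a,b): return two(ray(S,*a),ray(T,*b))
print('poletop',tri(sc(88,140),tc(468,272)))
print('flange rim c',tri(sc(200,408),tc(388,170)))
print('mouth z',onz(S,*sb(313,214),.072),onz(T,*tb(311,267),.072),tri(sb(313,214),tb(311,267)))
# disc
for n,c in (('scene',S),('top',T)):
    im=cv2.imread(f'pics/{n}0.png'); g=im.min(2).astype(int)
    m=(g>150 if n=='scene' else g>185).astype(np.uint8)
    for v in (130,150,170,190):
        m=(g>v).astype(np.uint8)
        nn,l,st,ce=cv2.connectedComponentsWithStats(m)
        i=l[250,210] if n=='scene' else l[215,320]
        if i==0: print(n,v,'none'); continue
        cs,_=cv2.findContours((l==i).astype(np.uint8),cv2.RETR_EXTERNAL,cv2.CHAIN_APPROX_NONE)
        k=max(cs,key=len)
        P=np.array([onz(c,*p[0],.024)[:2] for p in cv2.convexHull(k)])
        A=np.c_[2*P,np.ones(len(P))]; s=np.linalg.lstsq(A,(P**2).sum(1),rcond=None)[0]
        print(n,v,s[:2],np.sqrt(s[2]+s[0]**2+s[1]**2))
# crate corners at z?: 
for nm,a,b in [('knobA/left scene=b',sb(165,98),tb(464,337)),('knob r',sb(448,240),tb(181,172))]:
    print(nm,tri(a,b),onz(T,*b,.131)[:2],onz(S,*a,.131)[:2])
print('arm tips', onz(T,*tb(360,405),.093)[:2],onz(T,*tb(245,105),.093)[:2])
print('tubes top',tri(sc(218,162),tc(328,338)),tri(sc(305,92),tc(203,425)))
for n,p in (('mug',(150,160)),):pass
print('can top',tri((127,147),(400,228)))
E
```

```text
poletop (array([0.57686469, 0.19229965, 0.19466126]), np.float64(0.0016191174777783499))
flange rim c (array([0.6560989, 0.2652589, 0.0616088]), np.float64(0.0032743263712759732))
mouth z [ 0.56005849 -0.16860993  0.072     ] [ 0.56058048 -0.17062862  0.072     ] (array([ 0.56040852, -0.16952723,  0.07267955]), np.float64(0.0020143302317666))
scene 130 [ 0.56964218 -0.16299677] 0.15420560402911437
scene 150 [ 0.56955605 -0.160444  ] 0.15070851900679064
scene 170 none
scene 190 none
top 130 [ 0.55329008 -0.13221471] 0.21636385915652534
top 150 [ 0.55688889 -0.16690321] 0.15748572302845903
top 170 [ 0.55683569 -0.16457006] 0.1547852845595499
top 190 [ 0.55793048 -0.16280007] 0.1520855398120699
knobA/left scene=b (array([ 0.51594074, -0.24931862,  0.1156945 ]), np.float64(0.00010610109404822002)) [ 0.51372003 -0.24610837] [ 0.52594174 -0.24591101]
knob r (array([ 0.60289826, -0.09078287,  0.12251586]), np.float64(0.0024066610798617527)) [ 0.60101723 -0.0914866 ] [ 0.60782103 -0.08887445]
arm tips [ 0.47933181 -0.19590677] [ 0.64972895 -0.12955822]
tubes top (array([0.55583469, 0.26651271, 0.14445459]), np.float64(0.0044814455585934655)) (array([0.51385902, 0.31625183, 0.15006332]), np.float64(0.0006565210678806808))
can top (array([ 0.41961587, -0.38776267,  0.15043826]), np.float64(0.008476807376123992))
```

```bash
cat >> h.py <<'E'
def delta(p,R):
    """tool-frame delta from measured pose to world pose p,R(3x3)"""
    s=manip.state(); R0=rot().as_matrix()
    d=R0.T@(np.asarray(p)-s['tool_pos']); w=Rn.from_matrix(R0.T@R).as_rotvec()
    return np.r_[d,w].round(4)
E
python3 - <<'E'
from h import *
S,T=cam('scene'),cam('top')
def tc(x,y): return (x/6-0.42+100,y/6-0.42+115)
def sc(x,y): return (x/5-0.4+325,y/5-0.4+165)
a,b=onz(T,*tc(48,315),.07),onz(T,*tc(382,50),.07)
d=(a-b)[:2]; print('far wall',a,b,np.linalg.norm(d),np.degrees(np.arctan2(*d[::-1])))
a,b=onz(S,*sc(215,500),.07),onz(S,*sc(483,280),.07)
d=(b-a)[:2]; print('far wall scene',a,b,np.linalg.norm(d),np.degrees(np.arctan2(*d[::-1])))
w=cam('wrist'); C=-np.array(w['R']).T@w['t']; s=manip.state(); R=rot().as_matrix()
print('cam in tool',R.T@(C-s['tool_pos'])); print(R.T@np.array(w['R']).T)
az=np.radians(41); sn,cs=np.sin(np.radians(38)),np.cos(np.radians(38))
ax=np.array([-sn*np.cos(az),-sn*np.sin(az),cs]); top=np.array([.577,.192,.1946]); print('flange pred',top-ax*.178,'foot',top-ax*.23)
def poleR(az):
    z=-np.array([-sn*np.cos(az),-sn*np.sin(az),cs]); x=np.array([-np.sin(az),np.cos(az),0]); return np.c_[x,np.cross(z,x),z]
R=poleR(az); print(R)
# standoff: TCP 110 mm behind grip
grip=top-ax*.04; tcp=grip-ax*.011
print('tcp grasp',tcp); p=tcp+ax*.14; print('standoff',p,delta(p,R))
E
```

```text
far wall [0.57752786 0.42192561 0.07      ] [0.71438297 0.268084   0.07      ] 0.20590425238283785 131.65579555048652
far wall scene [0.7119274  0.26842059 0.07      ] [0.5777245  0.42266885 0.07      ] 0.20445768620459065 131.0247313515461
cam in tool [ 6.76962718e-02  6.28900972e-05 -1.35616194e-01]
[[ 2.34009905e-04 -9.62695947e-01 -2.70585400e-01]
 [ 9.99999647e-01  4.43509528e-04 -7.13102048e-04]
 [ 8.06507655e-04 -2.70585138e-01  9.62695711e-01]]
flange pred [0.65970692 0.26389603 0.05433409] foot [0.68386849 0.28489936 0.01335753]
[[-0.65605903  0.59471927  0.46464561]
 [ 0.75470958  0.51698157  0.40391027]
 [ 0.          0.61566148 -0.78801075]]
tcp grasp [0.60069693 0.21259942 0.15441145]
standoff [0.53564654 0.15605199 0.26473296] [ 0.5579 -0.6205 -0.0253 -0.4253  0.6564 -1.9116]
```

>>> step_arm(deltas=[[0,0,-0.05,0,0,-0.1,-1],[0.03,-0.03,-0.1,0,0,-0.25,-1],[0.56,-0.62,-0.07,-0.425,0.656,-1.912,-1],[0.56,-0.62,-0.07,-0.425,0.656,-1.912,-1],[0.56,-0.62,-0.07,-0.425,0.656,-1.912,-1],[0.56,-0.62,-0.07,-0.425,0.656,-1.912,-1],[0.56,-0.62,-0.07,-0.425,0.656,-1.912,-1],[0.56,-0.62,-0.07,-0.425,0.656,-1.912,-1],[0.56,-0.62,-0.07,-0.425,0.656,-1.912,-1],[0.56,-0.62,-0.07,-0.425,0.656,-1.912,-1],[0.56,-0.62,-0.07,-0.425,0.656,-1.912,-1],[0.56,-0.62,-0.07,-0.425,0.656,-1.912,-1],[0.56,-0.62,-0.07,-0.425,0.656,-1.912,-1],[0.56,-0.62,-0.07,-0.425,0.656,-1.912,-1],[0.56,-0.62,-0.07,-0.425,0.656,-1.912,-1],[0.56,-0.62,-0.07,-0.425,0.656,-1.912,-1],[0.56,-0.62,-0.07,-0.425,0.656,-1.912,-1],[0.56,-0.62,-0.07,-0.425,0.656,-1.912,-1],[0.56,-0.62,-0.07,-0.425,0.656,-1.912,-1],[0.56,-0.62,-0.07,-0.425,0.656,-1.912,-1]])

```text
time: 2.15
tool_pos: [0.5374, 0.1575, 0.3085]
tool_rot: [0.134, 0.39, 0.862, 0.295]
contact_force: [0.0, 0.0, 0.6]
gripper_width: 0.999
```

```bash
python3 - <<'E'
from h import *
import json
s=manip.state(); print(s['time'],s['tool_pos'],s['joint_pos'].round(3),rot().as_matrix().round(3),s['contact_force'].round(2))
c=manip.get_calibration('wrist'); json.dump({k:np.asarray(v).tolist() for k,v in c.items()},open('pics/w1.json','w'))
cv2.imwrite('pics/w1.png',manip.grab_frame('wrist')[:,:,::-1])
E
```

```text
2.15 [0.53737485 0.15748411 0.30845474] [-0.064 -0.495  2.057  0.499  1.129 -0.896] [[-0.659  0.594  0.462]
 [ 0.752  0.521  0.404]
 [-0.001  0.613 -0.79 ]] [0.04 0.05 0.61]
```

View pics/w1.png

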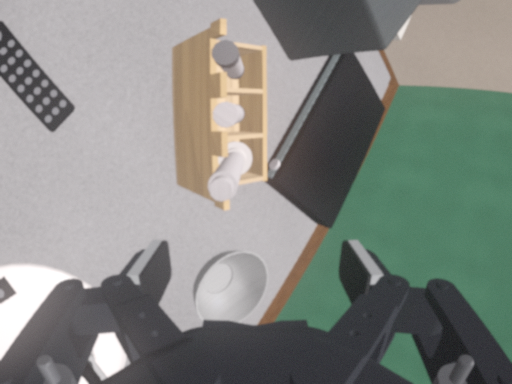

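The wrist view shows the pole top at about (223,186), the tubes at (227,113) and (227,52), and the bowl at (231,286). I'll zoom in on the pole.

```bash
python3 - <<'E'
from h import *
crop('pics/w1.png',165,10,115,205,3,'pics/w1c.png')
E
```

```text
(no output)
```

View pics/w1c.png

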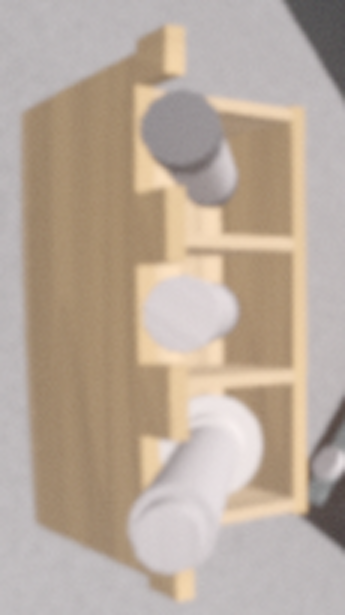

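```bash
python3 - <<'E'
from h import *
import json
S,T=cam('scene'),cam('top'); W=json.load(open('pics/w1.json')); W['f']=192/np.tan(np.radians(W['fov_y'])/2)
def sc(x,y): return (x/5-0.4+325,y/5-0.4+165)
def tc(x,y): return (x/6-0.42+100,y/6-0.42+115)
def wc(x,y): return (x/3-0.33+165,y/3-0.33+10)
def multi(rs):
    A=sum(np.eye(3)-np.outer(d,d) for o,d in rs); b=sum((np.eye(3)-np.outer(d,d))@o for o,d in rs)
    p=np.linalg.solve(A,b); return p.round(4),[round(float(np.linalg.norm((np.eye(3)-np.outer(d,d))@(p-o))),4) for o,d in rs]
print(multi([ray(S,*sc(88,138)),ray(T,*tc(468,274)),ray(W,*wc(168,538),True)]))
print(multi([ray(S,*sc(88,138)),ray(W,*wc(168,538),True)]))
print(multi([ray(T,*tc(468,274)),ray(W,*wc(168,538),True)]))
# collar/flange top edge
print('fl',multi([ray(S,*sc(198,410)),ray(T,*tc(386,172)),ray(W,*wc(222,443),True)]))
# crate end corners in wrist: front wall top z=.137
a=onz(W,*wc(165,40),.137,True); b=onz(W,*wc(170,580),.137,True); d=(a-b)[:2]; print('front',a,b,np.linalg.norm(d),np.degrees(np.arctan2(*d[::-1])))
a=onz(W,*wc(300,110),.07,True); b=onz(W,*wc(303,510),.07,True); d=(a-b)[:2]; print('far',a,b,np.linalg.norm(d),np.degrees(np.arctan2(*d[::-1])))
E
```

```text
(array([0.5752, 0.1925, 0.1932]), [0.001, 0.0013, 0.0008])
(array([0.5745, 0.193 , 0.193 ]), [0.0005, 0.0005])
(array([0.5774, 0.1931, 0.1883]), [0.0002, 0.0002])
fl (array([0.656 , 0.2665, 0.0604]), [0.0005, 0.0017, 0.0021])
front [0.48845043 0.342632   0.137     ] [0.62202921 0.18983254 0.137     ] 0.202955578549317 131.16027066879238
far [0.57726692 0.42168103 0.07      ] [0.71478551 0.26904532 0.07      ] 0.20544835414997725 132.01757162967138
```

```bash
cat >> h.py <<'E'
sn,cs=np.sin(np.radians(38)),np.cos(np.radians(38))
def poleax(az): return np.array([-sn*np.cos(az),-sn*np.sin(az),cs])
def poleR(az):
    z=-poleax(az); x=np.array([-np.sin(az),np.cos(az),0]); return np.c_[x,np.cross(z,x),z]
E
python3 - <<'E'
from h import *
az=np.radians(41.7); top=np.array([.5755,.1927,.193]); ax=poleax(az)
g=top-ax*.040-ax*.011; print(g)
for k in (.12,.06,0): print(k,delta(g+ax*k,poleR(az)))
E
```

```text
[0.59894349 0.21358739 0.15281145]
0.12 [ 0.0023 -0.0295  0.0547 -0.0025  0.0073 -0.0078]
0.06 [ 0.0027 -0.0294  0.1147 -0.0025  0.0073 -0.0078]
0 [ 0.0032 -0.0292  0.1747 -0.0025  0.0073 -0.0078]
```

>>> step_arm(deltas=[[0.003,-0.029,0.05,-0.0025,0.007,-0.008,-1],[0.003,-0.029,0.08,-0.0025,0.007,-0.008,-1],[0.003,-0.029,0.1,-0.0025,0.007,-0.008,-1],[0.003,-0.029,0.1,-0.0025,0.007,-0.008,-1]])

```text
time: 2.6
tool_pos: [0.5639, 0.1817, 0.2085]
tool_rot: [0.132, 0.389, 0.862, 0.296]
contact_force: [-0.7, -1.0, 0.3]
gripper_width: 1.002
```

```bash
python3 - <<'E'
from h import *
s=manip.state(); print(s['time'],s['tool_pos'],s['contact_force'].round(2))
c=cam('wrist'); cv2.imwrite('pics/w2.png',manip.grab_frame('wrist')[:,:,::-1])
az=np.radians(41.7); top=np.array([.5755,.1927,.193]); ax=poleax(az)
print('top proj',proj(c,top,True)); g=top-ax*.051; print(delta(g,poleR(az)))
E
```

```text
2.6 [0.56386945 0.18168087 0.20854665] [-0.67 -0.99  0.34]
top proj (np.float64(259.94317721905975), np.float64(234.99842918543152))
[ 0.0012  0.0011  0.0748 -0.0011  0.0014 -0.0034]
```

View pics/w2.png

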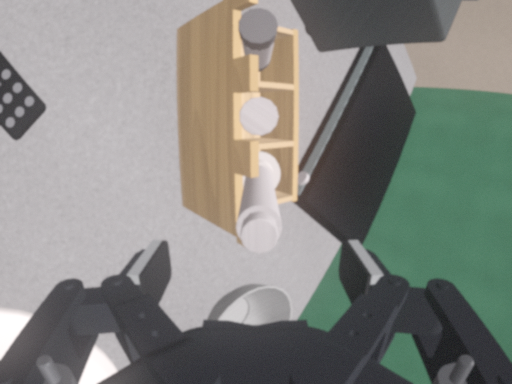

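The pole top shows at (260,234), and I predicted (260,235). It lies between the jaws, so I'll advance and close.

>>> step_arm(deltas=[[0.001,0.001,0.04,-0.001,0.001,-0.003,-1],[0.001,0.001,0.075,-0.001,0.001,-0.003,-1],[0.001,0.001,0.075,-0.001,0.001,-0.003,-1],[0.001,0.001,0.075,-0.001,0.001,-0.003,1],[0.001,0.001,0.075,-0.001,0.001,-0.003,1],[0.001,0.001,0.075,-0.001,0.001,-0.003,1],[0.001,0.001,0.075,-0.001,0.001,-0.003,1],[0.001,0.001,0.075,-0.001,0.001,-0.003,1],[0.001,0.001,0.075,-0.001,0.001,-0.003,1],[0.001,0.001,0.075,-0.001,0.001,-0.003,1]])

```text
time: 3.65
tool_pos: [0.6, 0.2147, 0.1555]
tool_rot: [0.135, 0.385, 0.863, 0.298]
contact_force: [-5.8, -4.7, 4.4]
gripper_width: 0.317
```

```bash
python3 - <<'E'
from h import *
s=manip.state(); print(s['time'],s['tool_pos'],s['contact_force'].round(2),s['gripper_width'])
c=cam('wrist'); cv2.imwrite('pics/w3.png',manip.grab_frame('wrist')[:,:,::-1])
cv2.imwrite('pics/s3.png',manip.grab_frame('scene')[:,:,::-1]); crop('pics/s3.png',270,120,160,150,4,'pics/s3c.png')
R=rot().as_matrix(); print('up 0.25 in tool',R.T@[0,0,.25])
E
```

```text
3.65 [0.59995755 0.21472525 0.15545836] [-5.78 -4.71  4.41] 0.3172599732235734
up 0.25 in tool [-0.00088481  0.15446374 -0.19657103]
```

View pics/w3.png

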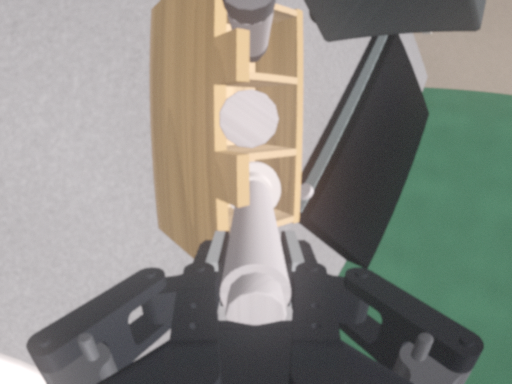

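View pics/s3c.png

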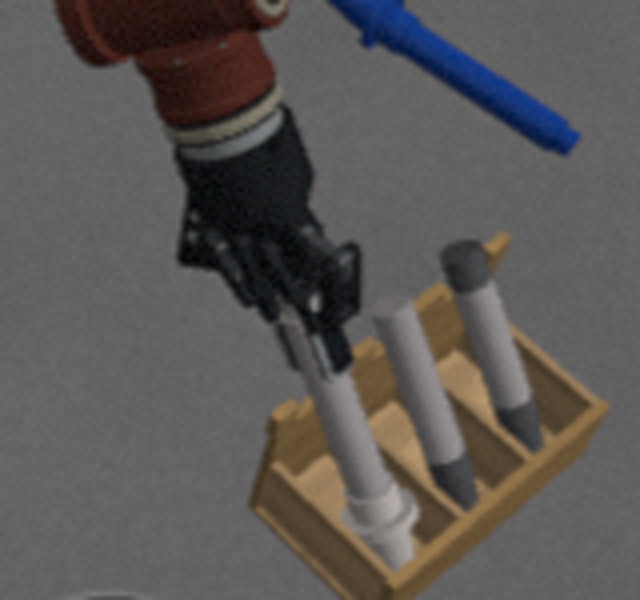

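The pole is gripped: the opening of 0.317 is about 27 mm, and both pads are on the tube in the wrist view at (255,275). I'll lift straight up with the tilt kept.

>>> step_arm(deltas=[[0,0.012,-0.016,0,0,0,1],[0,0.031,-0.039,0,0,0,1],[0,0.056,-0.071,0,0,0,1],[0,0.081,-0.103,0,0,0,1],[0,0.106,-0.134,0,0,0,1],[0,0.13,-0.165,0,0,0,1],[0,0.154,-0.197,0,0,0,1],[0,0.154,-0.197,0,0,0,1]])

```text
time: 4.55
tool_pos: [0.6003, 0.2154, 0.4129]
tool_rot: [0.139, 0.384, 0.862, 0.301]
contact_force: [0.4, 0.1, -1.5]
gripper_width: 0.312
```

```bash
python3 - <<'E'
from h import *
s=manip.state(); print(s['time'],s['tool_pos'],s['joint_pos'].round(2),s['contact_force'].round(2),s['gripper_width'])
cv2.imwrite('pics/w4.png',manip.grab_frame('wrist')[:,:,::-1])
cv2.imwrite('pics/s4.png',manip.grab_frame('scene')[:,:,::-1])
# upright target above base, tool z down. choose yaw minimal: q6 small
mouth=np.array([.5603,-.1695,0])
R0=rot().as_matrix()
for az in (41.7,0,-17):
    a=np.radians(az); x=np.array([-np.sin(a),np.cos(a),0]); z=np.array([0,0,-1.]); R=np.c_[x,np.cross(z,x),z]
    print(az,delta([.5603,-.1695,.40],R))
E
```

```text
4.55 [0.60029988 0.21543097 0.41294306] [ 0.06 -0.33  1.77  0.43  1.17 -0.73] [ 0.39  0.13 -1.53] 0.31208177349612326
41.7 [-0.261  -0.2271 -0.1721  0.664   0.0015  0.0029]
0 [-0.261  -0.2271 -0.1721  0.6347 -0.2401  0.7033]
-17 [-0.261  -0.2271 -0.1721  0.605  -0.3384  0.9881]
```

View pics/s4.png

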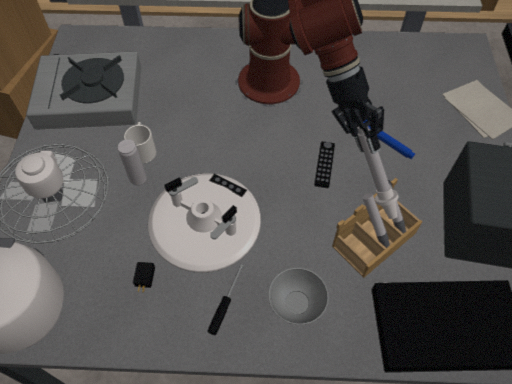

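>>> step_arm(deltas=[[-0.033,-0.028,-0.021,0.079,-0.03,0.088,1],[-0.065,-0.057,-0.043,0.159,-0.06,0.176,1],[-0.098,-0.085,-0.065,0.238,-0.09,0.264,1],[-0.13,-0.114,-0.086,0.317,-0.12,0.352,1],[-0.163,-0.142,-0.108,0.397,-0.15,0.44,1],[-0.196,-0.17,-0.129,0.476,-0.18,0.528,1],[-0.228,-0.199,-0.151,0.555,-0.21,0.615,1],[-0.261,-0.227,-0.172,0.635,-0.24,0.703,1],[-0.261,-0.227,-0.172,0.635,-0.24,0.703,1],[-0.261,-0.227,-0.172,0.635,-0.24,0.703,1],[-0.261,-0.227,-0.172,0.635,-0.24,0.703,1]])

```text
time: 5.75
tool_pos: [0.5603, -0.1682, 0.3977]
tool_rot: [-0.002, 0.707, 0.707, 0.001]
contact_force: [0.5, -0.4, -4.3]
gripper_width: 0.31
```

```bash
python3 - <<'E'
from h import *
s=manip.state(); print(s['time'],s['tool_pos'],s['joint_pos'].round(2),s['contact_force'].round(2),s['gripper_width'],rot().as_matrix().round(3))
for n in ('wrist','scene','top'): cv2.imwrite(f'pics/{n[0]}5.png',manip.grab_frame(n)[:,:,::-1])
crop('pics/s5.png',130,120,160,150,4,'pics/s5c.png'); crop('pics/t5.png',230,100,160,150,4,'pics/t5c.png')
E
```

```text
5.75 [ 0.56031562 -0.16817797  0.39766834] [-0.42 -0.09  1.49  0.    1.74 -0.42] [ 0.47 -0.4  -4.29] 0.31033075464683474 [[-0.001  1.    -0.002]
 [ 1.     0.001  0.003]
 [ 0.003 -0.002 -1.   ]]
```

View pics/s5c.png

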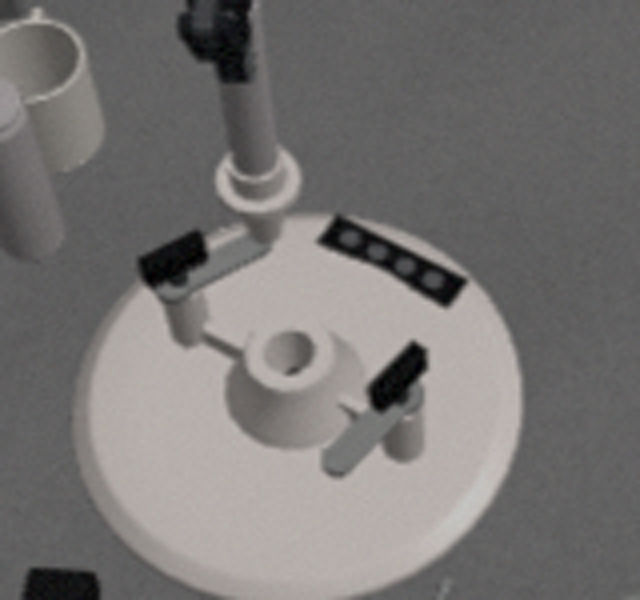

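View pics/t5c.png

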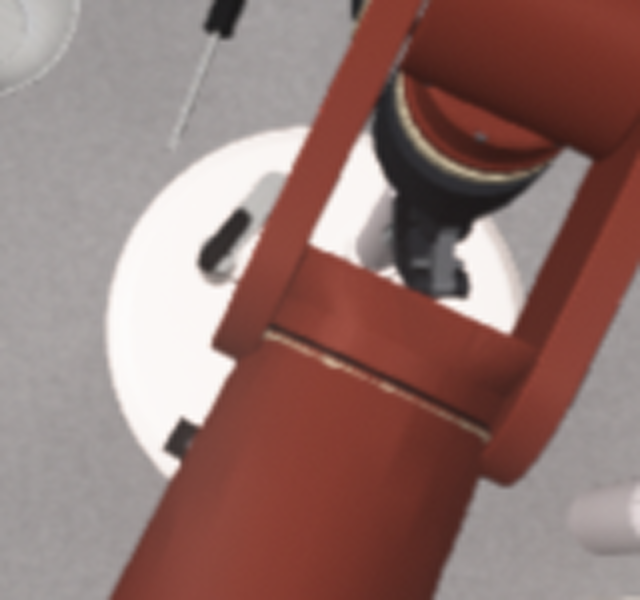

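View pics/w5.png

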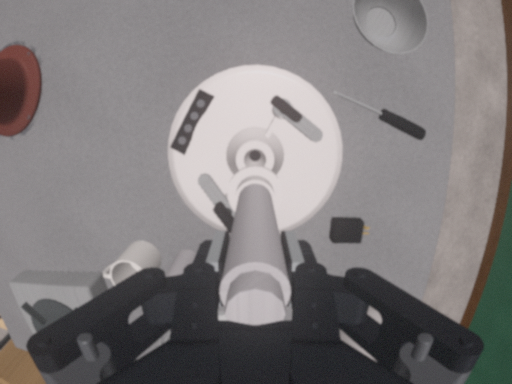

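```bash
python3 - <<'E'
from h import *
S=cam('scene'); W=cam('wrist'); s=manip.state(); R=rot().as_matrix(); p=s['tool_pos']
f=lambda uv:np.round([(uv[0]-130+.4)*4,(uv[1]-120+.4)*4],1)
for nm,h in (('foot',.179),('flange under',.131),('fl top',.123),('collar top',.103),('tcp',0),('top',-.051)):
    X=p+R@[0,0,h]; print(nm,X.round(4),'scene crop',f(proj(S,X)),'wrist',np.round(proj(W,X,True),1))
crop('pics/w5.png',200,110,110,220,2.7,'pics/w5c.png')
crop('pics/s5.png',170,120,60,65,9,'pics/s5d.png')
for z,b in ((.072,'mouth'),): print(b,np.round(proj(W,[.5603,-.1695,.072],True),1))
E
```

```text
foot [ 0.5606 -0.1677  0.2206] scene crop [270.  229.1] wrist [255.4 177.2]
flange under [ 0.5606 -0.1677  0.2686] scene crop [261.9 183.8] wrist [255.5 188.2]
fl top [ 0.5606 -0.1678  0.2766] scene crop [260.5 175.9] wrist [255.6 190.4]
collar top [ 0.5605 -0.1678  0.2966] scene crop [256.9 155.9] wrist [255.6 196.5]
tcp [ 0.5605 -0.1679  0.3996] scene crop [236.6  42.6] wrist [256.1 252.2]
top [ 0.5605 -0.168   0.4506] scene crop [225.3 -20.6] wrist [256.7 315.4]
mouth [255.  158.5]
```

View pics/w5c.png

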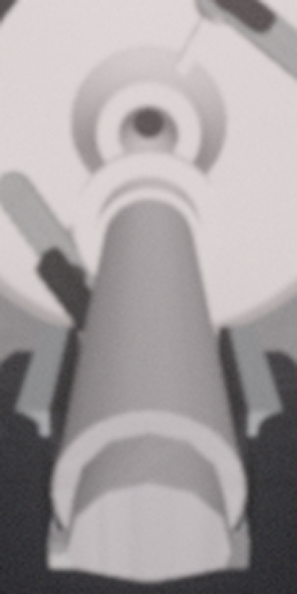

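View pics/s5d.png

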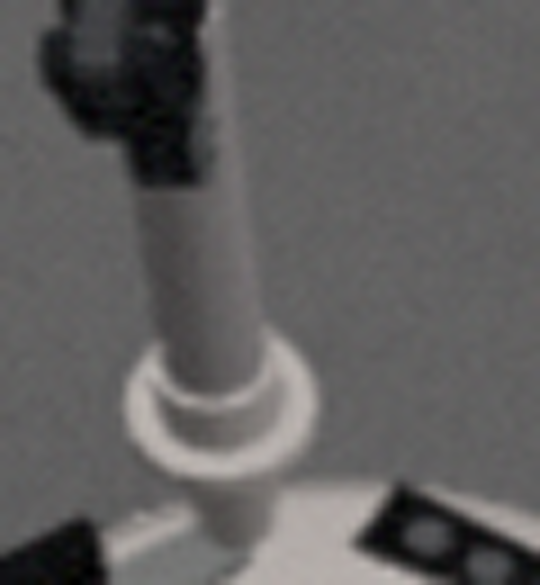

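The wrist view shows the socket mouth at about (255,157). Scene and wrist both put the pole's foot within about 2 mm of the line over the mouth, so I'll lower it.

>>> step_arm(deltas=[[0,0,0.03,0,0,0,1],[0,0,0.07,0,0,0,1],[0,0,0.11,0,0,0,1],[0,0,0.14,0,0,0,1],[0,0,0.155,0,0,0,1],[0,0,0.165,0,0,0,1],[0,0,0.17,0,0,0,1],[0,0,0.17,0,0,0,1]])

```text
time: 6.7
tool_pos: [0.5613, -0.169, 0.2309]
tool_rot: [0.0, 0.707, 0.707, 0.001]
contact_force: [0.0, -0.3, -3.5]
gripper_width: 0.313
```

```bash
python3 - <<'E'
from h import *
s=manip.state(); print(s['time'],s['tool_pos'],s['contact_force'].round(2),s['ft_torque'].round(2),s['gripper_width'])
for n in ('scene','wrist'): cv2.imwrite(f'pics/{n[0]}6.png',manip.grab_frame(n)[:,:,::-1])
crop('pics/s6.png',130,120,160,150,4,'pics/s6c.png')
E
```

```text
6.7 [ 0.56125649 -0.16897351  0.23087556] [ 0.03 -0.35 -3.54] [ 0.07  0.03 -0.03] 0.31344086512361674
```

View pics/s6c.png

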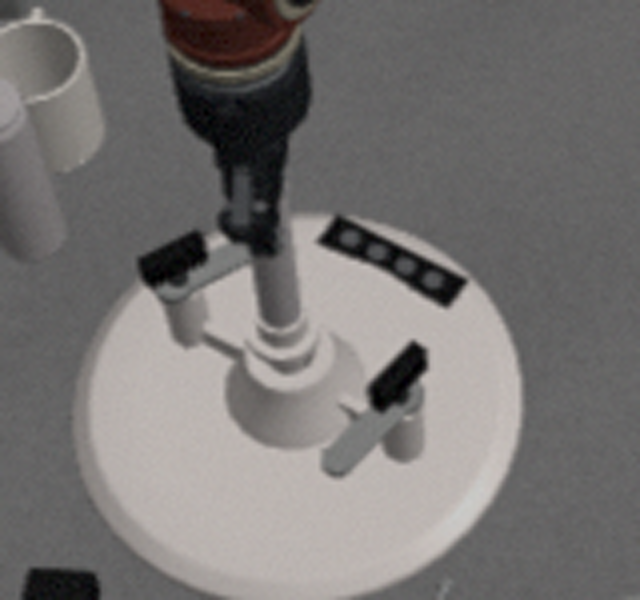

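View pics/w6.png

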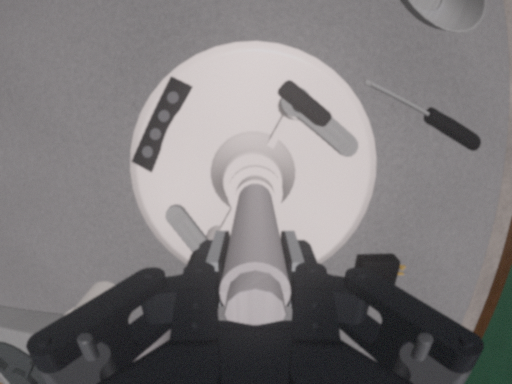

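The foot is in the hub with no side force. I'll press on in small steps.

>>> step_arm(deltas=[[0,0,0.005,0,0,0,1],[0,0,0.01,0,0,0,1],[0,0,0.014,0,0,0,1],[0,0,0.016,0,0,0,1],[0,0,0.016,0,0,0,1]])

```text
time: 7.3
tool_pos: [0.5612, -0.1691, 0.2161]
tool_rot: [0.001, 0.707, 0.707, 0.001]
contact_force: [-1.5, 0.8, 4.6]
gripper_width: 0.313
```

>>> step_arm(deltas=[[0,0,0.003,0,0,0,1],[0,0,0.006,0,0,0,1],[0,0,0.008,0,0,0,1],[0,0,0.008,0,0,0,1]])

```text
time: 7.7
tool_pos: [0.5614, -0.169, 0.2101]
tool_rot: [0.001, 0.707, 0.707, 0.001]
contact_force: [-4.2, 3.2, 11.7]
gripper_width: 0.317
```

>>> step_arm(deltas=[[0.0005,-0.0005,0.002,0,0,0,1],[0.001,-0.001,0.004,0,0,0,1],[0.001,-0.001,0.006,0,0,0,1],[0.001,-0.001,0.006,0,0,0,1]])

```text
time: 8.1
tool_pos: [0.5606, -0.1686, 0.2054]
tool_rot: [0.001, 0.707, 0.707, 0.001]
contact_force: [-5.9, 1.3, 15.3]
gripper_width: 0.31
```

>>> step_arm(deltas=[[0.0,-0.001,0.002,0,0,0,1],[0.0,-0.0015,0.004,0,0,0,1],[0.0,-0.0015,0.004,0,0,0,1]])

```text
time: 8.4
tool_pos: [0.5608, -0.1694, 0.2047]
tool_rot: [0.004, 0.707, 0.707, 0.002]
contact_force: [-6.4, 1.8, 24.4]
gripper_width: 0.313
```

>>> step_arm(deltas=[[0.0,-0.001,0.002,0,0,0,1],[0.0,-0.0015,0.004,0,0,0,1],[0.0,-0.0015,0.004,0,0,0,1]])

```text
time: 8.7
tool_pos: [0.5608, -0.17, 0.2046]
tool_rot: [0.006, 0.707, 0.707, 0.003]
contact_force: [-8.5, 2.7, 33.7]
gripper_width: 0.315
```

```bash
python3 - <<'E'
from h import *
s=manip.state(); print(s['time'],s['tool_pos'],s['contact_force'].round(2),s['ft_torque'].round(2),s['gripper_width'],rot().as_matrix().round(3))
for n in ('scene','wrist','top'): cv2.imwrite(f'pics/{n[0]}7.png',manip.grab_frame(n)[:,:,::-1])
crop('pics/s7.png',160,140,90,90,6.5,'pics/s7c.png')
S=cam('scene')
for h in (.026,.074,.082,.102,.24): print(h,[round((a-b+.42)*6.5) for a,b in zip(proj(S,[.5603,-.1695,h]),(160,140))])
E
```

```text
8.7 [ 0.56076855 -0.16995316  0.2046218 ] [-8.49  2.72 33.7 ] [0.73 2.3  0.05] 0.3152182118442734 [[-0.     1.     0.012]
 [ 1.     0.    -0.005]
 [-0.005  0.012 -1.   ]]
0.026 [285, 496]
0.074 [274, 439]
0.082 [273, 429]
0.102 [268, 404]
0.24 [234, 213]
```

View pics/s7c.png

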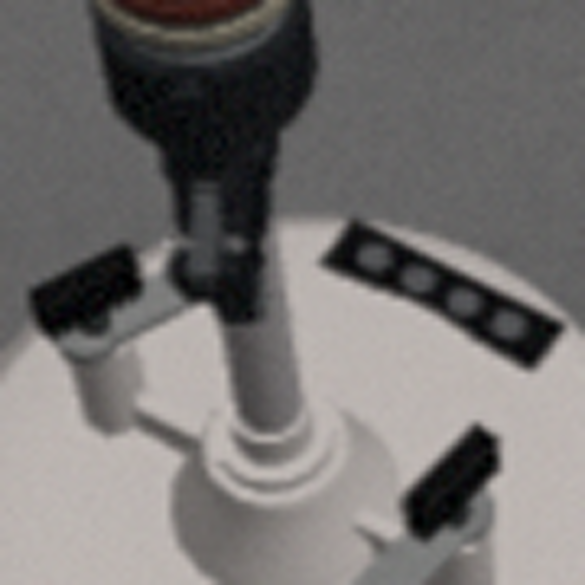

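View pics/w7.png

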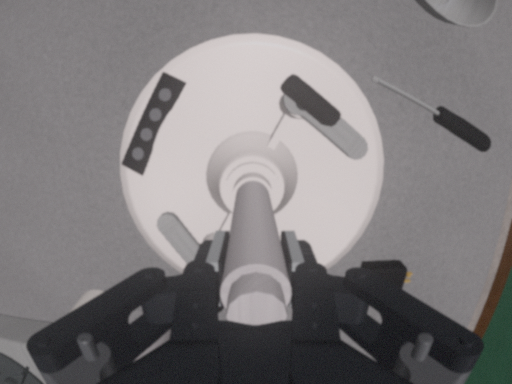

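Pressing 9 N harder moved nothing (z stayed at 0.2046; home should be 0.205), and the flange sits just above the hub in the scene view at (276,455). The pole is home. I'll ease off and check before letting go.

>>> step_arm(deltas=[[0,0,-0.004,0,0,0,1],[0,0,-0.008,0,0,0,1],[0,0,-0.01,0,0,0,1],[0,0,-0.01,0,0,0,1]])

```text
time: 9.25
tool_pos: [0.5591, -0.1688, 0.2049]
tool_rot: [0.003, 0.707, 0.707, 0.002]
contact_force: [3.6, -0.8, 7.4]
gripper_width: 0.313
```

>>> step_arm(deltas=[[0,0,-0.001,0,0,0,1],[0,0,-0.001,0,0,0,-1],[0,0,-0.001,0,0,0,-1],[0,0,-0.001,0,0,0,-1],[0,0,-0.001,0,0,0,-1],[0,0,-0.001,0,0,0,-1],[0,0,-0.03,0,0,0,-1],[0,0,-0.08,0,0,0,-1],[0,0,-0.13,0,0,0,-1],[0,0,-0.17,0,0,0,-1],[-0.05,-0.08,-0.2,0,0,0,-1],[-0.1,-0.15,-0.2,0,0,0,-1],[-0.1,-0.17,-0.2,0,0,0,-1],[-0.1,-0.17,-0.2,0,0,0,-1]])

```text
time: 10.65
tool_pos: [0.3855, -0.2683, 0.4019]
tool_rot: [-0.0, 0.707, 0.707, 0.0]
contact_force: [-0.7, -0.7, -0.0]
gripper_width: 1.001
```

```bash
python3 - <<'E'
from h import *
import json
s=manip.state(); print(s['time'],s['tool_pos'],s['contact_force'].round(2),s['gripper_width'])
c=manip.get_calibration('wrist'); json.dump({k:np.asarray(v).tolist() for k,v in c.items()},open('pics/w8.json','w'))
for n in ('wrist','scene','top'): cv2.imwrite(f'pics/{n[0]}8.png',manip.grab_frame(n)[:,:,::-1])
crop('pics/s8.png',130,120,160,150,4,'pics/s8c.png'); crop('pics/t8.png',250,115,125,125,5,'pics/t8c.png')
E
```

```text
10.65 [ 0.38548897 -0.2682509   0.40185767] [-0.73 -0.7  -0.02] 1.001056391012469
```

View pics/s8c.png

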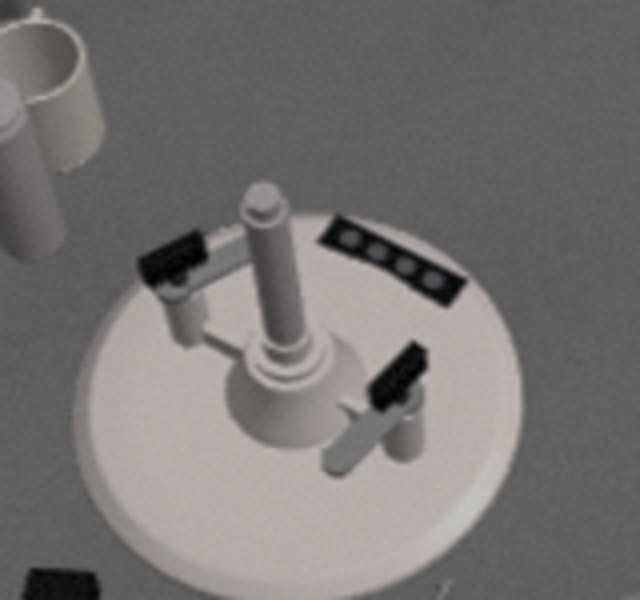

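View pics/t8c.png

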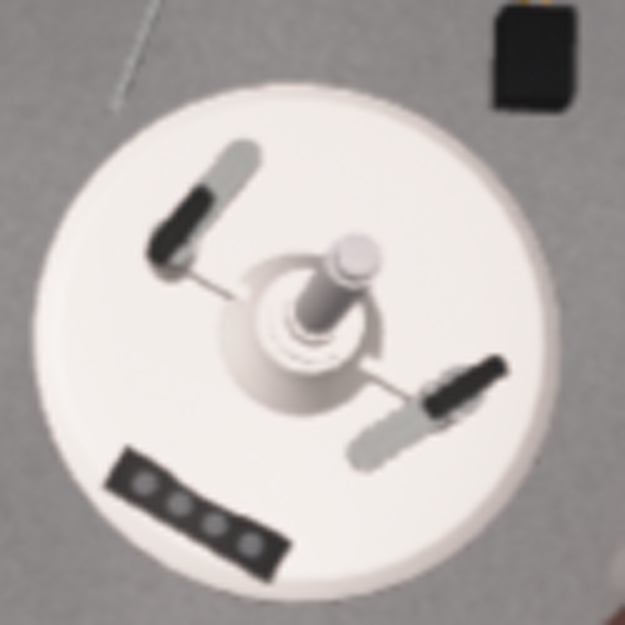

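View pics/w8.png

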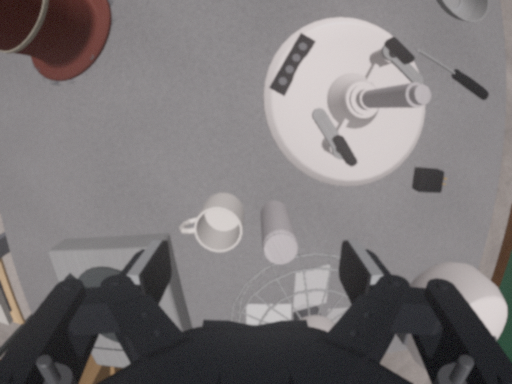

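Now I'll measure the knobs and check how the pole stands. The seated pole's top is at (265,194) in the scene crop and (358,254) in the top crop.

```bash
python3 - <<'E'
from h import *
import json
S,T=cam('scene'),cam('top'); W=json.load(open('pics/w8.json')); W['f']=192/np.tan(np.radians(W['fov_y'])/2)
p,e=two(ray(S,265/4-.4+130,194/4-.4+120),ray(T,358/5-.4+250,254/5-.4+115)); print('pole top',p,e, 'exp z .256')
def bars(fn,c,roi,thr,fish):
    im=cv2.imread(fn); g=im.max(2); x0,y0,x1,y1=roi
    m=np.zeros(g.shape,np.uint8); m[y0:y1,x0:x1]=(g[y0:y1,x0:x1]<thr)
    n,l,st,ce=cv2.connectedComponentsWithStats(m)
    for i in range(1,n):
        if st[i,4]<20: continue
        k=np.argwhere(l==i)[:,::-1].astype(np.float32); r=cv2.minAreaRect(k)
        bp=cv2.boxPoints(r); 
        # bar direction : long axis ends
        e1=(bp[0]+bp[1])/2; e2=(bp[2]+bp[3])/2; f1=(bp[1]+bp[2])/2; f2=(bp[3]+bp[0])/2
        if np.linalg.norm(f1-f2)>np.linalg.norm(e1-e2): e1,e2=f1,f2
        for z in (.117,.131):
            a,b=onz(c,*e1,z,fish),onz(c,*e2,z,fish); d=(a-b)[:2]
            print(fn,st[i,4],ce[i].round(1),'z',z,'mid',((a+b)/2)[:2].round(4),'len',np.linalg.norm(d).round(4),'az',np.degrees(np.arctan2(d[1],d[0])).round(1))
bars('pics/t8.png',T,(270,140,360,205),100,False)
bars('pics/w8.png',W,(320,30,430,170),100,True)
bars('pics/s8.png',S,(150,160,250,240),60,False)
E
```

```text
pole top [ 0.55892637 -0.1684635   0.2559096 ] 0.0022216153361105523 exp z .256
pics/t8.png 86 [285.5 159.9] z 0.117 mid [ 0.6027 -0.0917] len 0.049 az -36.8
pics/t8.png 86 [285.5 159.9] z 0.131 mid [ 0.5995 -0.0909] len 0.0484 az -36.8
pics/t8.png 81 [342.  192.3] z 0.117 mid [ 0.5156 -0.2491] len 0.0477 az -57.7
pics/t8.png 81 [342.  192.3] z 0.131 mid [ 0.5136 -0.2462] len 0.0471 az -57.7
pics/w8.png 384 [398.8  50.6] z 0.117 mid [ 0.6013 -0.0933] len 0.0481 az 141.9
pics/w8.png 384 [398.8  50.6] z 0.131 mid [ 0.5941 -0.0969] len 0.0465 az 141.9
pics/w8.png 285 [344. 150.] z 0.117 mid [ 0.5149 -0.2503] len 0.0485 az 123.6
pics/w8.png 285 [344. 150.] z 0.131 mid [ 0.5106 -0.2487] len 0.0469 az 123.6
pics/w8.png 30 [422.  168.5] z 0.117 mid [ 0.6537 -0.2733] len 0.0279 az 1.9
pics/w8.png 30 [422.  168.5] z 0.131 mid [ 0.6447 -0.2708] len 0.027 az 1.9
pics/s8.png 205 [227.9 184.6] z 0.117 mid [ 0.5125 -0.0998] len 0.1035 az -118.3
pics/s8.png 205 [227.9 184.6] z 0.131 mid [ 0.5218 -0.0985] len 0.1022 az -118.3
pics/s8.png 150 [172.8 184.7] z 0.117 mid [ 0.5198 -0.2459] len 0.0485 az 124.4
pics/s8.png 150 [172.8 184.7] z 0.131 mid [ 0.529  -0.2427] len 0.0479 az 124.4
pics/s8.png 121 [229.  214.5] z 0.117 mid [ 0.606  -0.0881] len 0.0509 az 142.1
pics/s8.png 121 [229.  214.5] z 0.131 mid [ 0.614  -0.0869] len 0.0503 az 142.1
```

The pole top measures (0.559, -0.1685, 0.256), and home is 0.256, so it stands upright and seated. Next I go over knob B, with the jaws along the bar and the camera facing away from the pole.

```bash
cat >> h.py <<'E'
def downR(azx):
    a=np.radians(azx); x=np.array([np.cos(a),np.sin(a),0]); z=np.array([0,0,-1.]); return np.c_[x,np.cross(z,x),z]
E
python3 - <<'E'
from h import *
print(delta([.516,-.249,.24],downR(213.5)))
E
```

```text
[ 2.0800e-02  1.3020e-01  1.6270e-01  7.0000e-04  2.2000e-03 -2.1604e+00]
```

>>> step_arm(deltas=[[0.005,0.03,0,0,0,-0.14,-1],[0.01,0.06,0,0,0,-0.28,-1],[0.021,0.1,0.0,0,0,-0.42,-1],[0.021,0.13,0.0,0,0,-0.56,-1],[0.021,0.13,0,0,0,-0.7,-1],[0.021,0.13,0.0,0,0,-0.84,-1],[0.021,0.13,0.0,0,0,-0.98,-1],[0.021,0.13,0,0,0,-1.12,-1],[0.021,0.13,0,0,0,-1.26,-1],[0.021,0.13,0,0,0,-1.4,-1],[0.021,0.13,0.0,0,0,-1.54,-1],[0.021,0.13,0.02,0,0,-1.68,-1],[0.021,0.13,0.05,0,0,-1.82,-1],[0.021,0.13,0.09,0,0,-1.96,-1],[0.021,0.13,0.13,0,0,-2.1,-1],[0.021,0.13,0.163,0,0,-2.16,-1],[0.021,0.13,0.163,0,0,-2.16,-1],[0.021,0.13,0.163,0,0,-2.16,-1]])

```text
time: 12.6
tool_pos: [0.5177, -0.2459, 0.2386]
tool_rot: [0.0, -0.29, 0.957, 0.001]
contact_force: [0.2, -0.8, 0.9]
gripper_width: 1.002
```

```bash
python3 - <<'E'
from h import *
s=manip.state(); R=rot().as_matrix(); print(s['time'],s['tool_pos'],s['joint_pos'].round(2),R.round(3))
W=cam('wrist'); cv2.imwrite('pics/w9.png',manip.grab_frame('wrist')[:,:,::-1])
print(proj(W,[.516,-.249,.131],True),proj(W,[.516,-.249,.103],True)); crop('pics/w9.png',180,120,160,140,4,'pics/w9c.png')
E
```

```text
12.6 [ 0.5176774  -0.24591398  0.23855935] [-0.57 -0.07  1.74  0.    1.48 -2.73] [[-0.832 -0.555 -0.001]
 [-0.555  0.832  0.002]
 [-0.001  0.002 -1.   ]]
(np.float64(251.943386586371), np.float64(192.4111144817754)) (np.float64(252.1168622052509), np.float64(184.57742480335241))
```

View pics/w9.png

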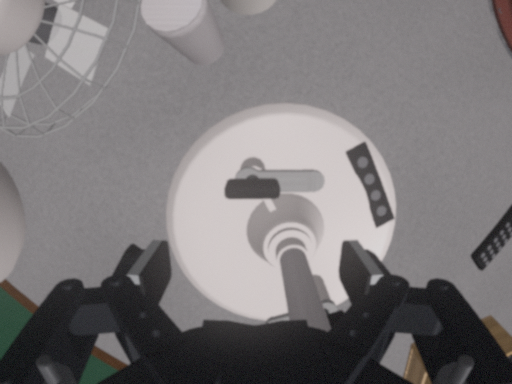

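View pics/w9c.png

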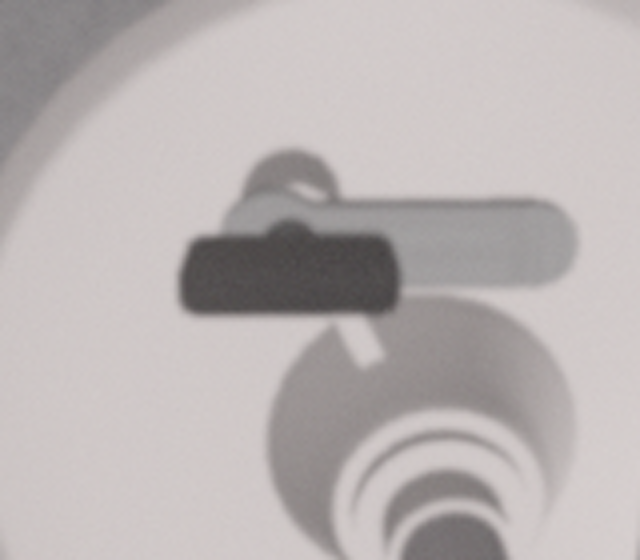

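In the wrist view knob B's bar is centred at (252,188) against a predicted (252,188.5), and level, so its axis matches the jaws. I'll descend and grip it.

```bash
python3 - <<'E'
from h import *
print(delta([.516,-.249,.110],downR(213.7)))
E
```

```text
[ 0.0035 -0.0005  0.1305 -0.0012  0.0019  0.0007]
```

>>> step_arm(deltas=[[0.003,0,0.04,0,0,0,-1],[0.003,0,0.07,0,0,0,-1],[0.003,0,0.09,0,0,0,-1],[0.003,0,0.09,0,0,0,-1]])

```text
time: 13.05
tool_pos: [0.5145, -0.2478, 0.148]
tool_rot: [-0.0, -0.29, 0.957, 0.001]
contact_force: [-0.5, 0.5, -0.8]
gripper_width: 0.999
```

```bash
python3 - <<'E'
from h import *
s=manip.state(); print(s['time'],s['tool_pos'],s['contact_force'].round(2)); print(delta([.516,-.249,.110],downR(213.7)))
W=cam('wrist'); cv2.imwrite('pics/w10.png',manip.grab_frame('wrist')[:,:,::-1]); print(proj(W,[.516,-.249,.131],True))
E
```

```text
13.05 [ 0.5145273  -0.24778764  0.14797091] [-0.53  0.54 -0.84]
[-0.0005 -0.0019  0.038   0.0027  0.0003  0.0003]
(np.float64(250.74262050862856), np.float64(241.0538251068008))
```

View pics/w10.png

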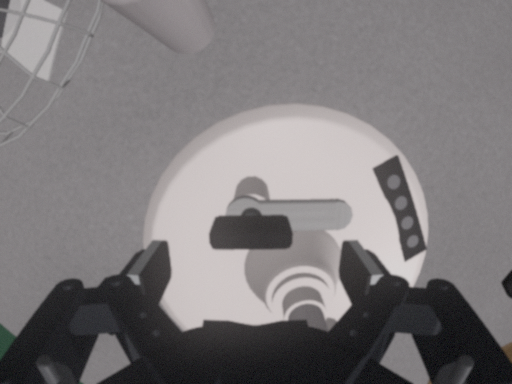

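>>> step_arm(deltas=[[0,-0.002,0.02,0,0,0,-1],[0,-0.002,0.038,0,0,0,-1],[0,-0.002,0.038,0,0,0,-1],[0,-0.002,0.038,0,0,0,1],[0,-0.002,0.038,0,0,0,1],[0,-0.002,0.038,0,0,0,1],[0,-0.002,0.038,0,0,0,1],[0,-0.002,0.038,0,0,0,1]])

```text
time: 13.9
tool_pos: [0.5164, -0.2495, 0.1134]
tool_rot: [0.001, -0.29, 0.957, 0.001]
contact_force: [-5.3, 4.5, 8.8]
gripper_width: 0.548
```

```bash
python3 - <<'E'
from h import *
s=manip.state(); R=rot().as_matrix();print(s['time'],s['tool_pos'],s['contact_force'].round(2),s['ft_torque'].round(2),s['gripper_width'],np.degrees(np.arctan2(R[1,0],R[0,0])))
cv2.imwrite('pics/w11.png',manip.grab_frame('wrist')[:,:,::-1])
E
```

```text
13.9 [ 0.51640425 -0.24951979  0.1133825 ] [-5.33  4.47  8.85] [ 0.66  0.66 -0.01] 0.5476180320341011 -146.24084921548913
```

View pics/w11.png

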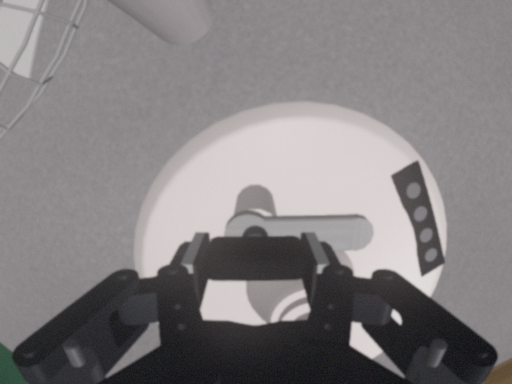

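The knob is gripped (opening 0.548, about 47 mm). I'll turn it clockwise, which is positive about the tool's z.

>>> step_arm(deltas=[[0,0,0,0,0,0.1,1],[0,0,0,0,0,0.22,1],[0,0,0,0,0,0.34,1],[0,0,0,0,0,0.46,1],[0,0,0,0,0,0.58,1],[0,0,0,0,0,0.7,1],[0,0,0,0,0,0.8,1],[0,0,0,0,0,0.88,1],[0,0,0,0,0,0.95,1],[0,0,0,0,0,1.0,1],[0,0,0,0,0,1.04,1],[0,0,0,0,0,1.04,1]])

```text
time: 15.15
tool_pos: [0.5164, -0.2494, 0.1134]
tool_rot: [0.0, 0.224, 0.975, 0.001]
contact_force: [-3.7, 5.0, 8.8]
gripper_width: 0.544
```

```bash
python3 - <<'E'
from h import *
s=manip.state(); R=rot().as_matrix();print(s['time'],s['tool_pos'],s['contact_force'].round(2),s['ft_torque'].round(2),s['gripper_width'],np.degrees(np.arctan2(R[1,0],R[0,0])))
cv2.imwrite('pics/w12.png',manip.grab_frame('wrist')[:,:,::-1])
E
```

```text
15.15 [ 0.51638832 -0.24944349  0.11340792] [-3.67  4.98  8.76] [ 0.58  0.75 -0.11] 0.5436033220025324 154.1366166370094
```

View pics/w12.png

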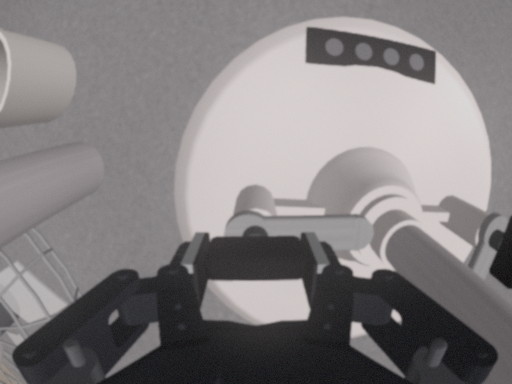

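The arm slides over the flange at (370,230). I'll go on to the stop, watching the torque.

>>> step_arm(deltas=[[0,0,0,0,0,0.03,1],[0,0,0,0,0,0.06,1],[0,0,0,0,0,0.09,1],[0,0,0,0,0,0.09,1]])

```text
time: 15.6
tool_pos: [0.5167, -0.2496, 0.1134]
tool_rot: [0.001, 0.265, 0.964, 0.0]
contact_force: [-2.3, 4.6, 7.1]
gripper_width: 0.545
```

```bash
python3 - <<'E'
from h import *
s=manip.state(); R=rot().as_matrix();print(s['time'],s['tool_pos'],s['contact_force'].round(2),s['ft_torque'].round(2),s['gripper_width'],np.degrees(np.arctan2(R[1,0],R[0,0])))
E
```

```text
15.6 [ 0.51673807 -0.24961431  0.11339751] [-2.29  4.58  7.06] [0.5  0.45 1.22] 0.5450434559824224 149.2457518526657
```

The torque jumped to 1.2 N m, so the stop is reached. I'll unload, open and lift, then look.

>>> step_arm(deltas=[[0,0,0,0,0,-0.03,1],[0,0,0,0,0,-0.04,1],[0,0,0,0,0,-0.04,-1],[0,0,0,0,0,-0.04,-1],[0,0,0,0,0,-0.04,-1],[0,0,0,0,0,-0.04,-1],[0,0,-0.03,0,0,-0.04,-1],[0,0,-0.07,0,0,-0.04,-1],[0,0,-0.12,0,0,-0.04,-1],[0,0,-0.17,0,0,-0.04,-1],[0,0,-0.22,0,0,-0.04,-1],[0,0,-0.26,0,0,-0.04,-1],[0,0,-0.26,0,0,-0.04,-1]])

```text
time: 16.9
tool_pos: [0.5176, -0.2514, 0.3796]
tool_rot: [0.007, 0.248, 0.969, -0.002]
contact_force: [-0.5, 0.3, 0.2]
gripper_width: 0.999
```

```bash
python3 - <<'E'
from h import *
s=manip.state(); R=rot().as_matrix();print(s['time'],s['tool_pos'],s['joint_pos'].round(2),np.degrees(np.arctan2(R[1,0],R[0,0])))
W=cam('wrist');cv2.imwrite('pics/w13.png',manip.grab_frame('wrist')[:,:,::-1])
print([proj(W,[x,y,.131],True) for x,y in ((.516,-.249),(.603,-.091))])
print(delta([.603,-.091,.36],downR(142)))
E
```

```text
16.9 [ 0.51761418 -0.25141155  0.37956546] [-0.58 -0.12  1.55  0.    1.7  -1.65] 151.28815952025678
[(np.float64(256.008704810809), np.float64(162.10802201783247)), (np.float64(384.9668307947318), np.float64(164.52835538877986))]
[0.0014 0.1817 0.0155 0.0012 0.0079 0.162 ]
```

View pics/w13.png

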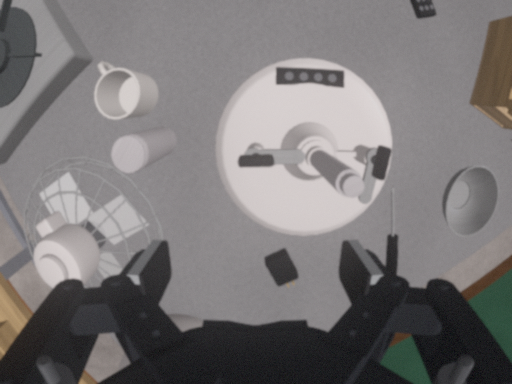

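Arm B now points at the socket, with its bar at (256,160). On to knob A.

>>> step_arm(deltas=[[0,0.03,0,0,0,0.05,-1],[0,0.07,0,0,0.004,0.1,-1],[0,0.11,0,0,0.008,0.162,-1],[0.001,0.15,0,0,0.008,0.162,-1],[0.001,0.182,0.015,0,0.008,0.162,-1],[0.001,0.182,0.05,0,0.008,0.162,-1],[0.001,0.182,0.1,0,0.008,0.162,-1],[0.001,0.182,0.13,0,0.008,0.162,-1],[0.001,0.182,0.13,0,0.008,0.162,-1]])

```text
time: 17.85
tool_pos: [0.5982, -0.0886, 0.2319]
tool_rot: [-0.011, 0.325, 0.946, 0.001]
contact_force: [-0.7, -0.1, -0.7]
gripper_width: 0.999
```

```bash
python3 - <<'E'
from h import *
s=manip.state(); R=rot().as_matrix(); print(s['time'],s['tool_pos'],s['joint_pos'].round(2),R.round(3))
W=cam('wrist'); cv2.imwrite('pics/w14.png',manip.grab_frame('wrist')[:,:,::-1])
print(proj(W,[.603,-.091,.131],True),proj(W,[.603,-.091,.103],True)); crop('pics/w14.png',180,120,160,140,4,'pics/w14c.png')
print(delta([.603,-.091,.15],downR(142)))
E
```

```text
17.85 [ 0.59823284 -0.08863799  0.23187573] [-0.27  0.02  1.66  0.    1.49 -1.18] [[-0.788  0.615 -0.021]
 [ 0.615  0.788  0.01 ]
 [ 0.022 -0.005 -1.   ]]
(np.float64(257.27103930221926), np.float64(206.64625860813763)) (np.float64(257.16641383154774), np.float64(197.99667498598646))
[-0.0047  0.0006  0.0861 -0.0027 -0.0162  0.0002]
```

View pics/w14c.png

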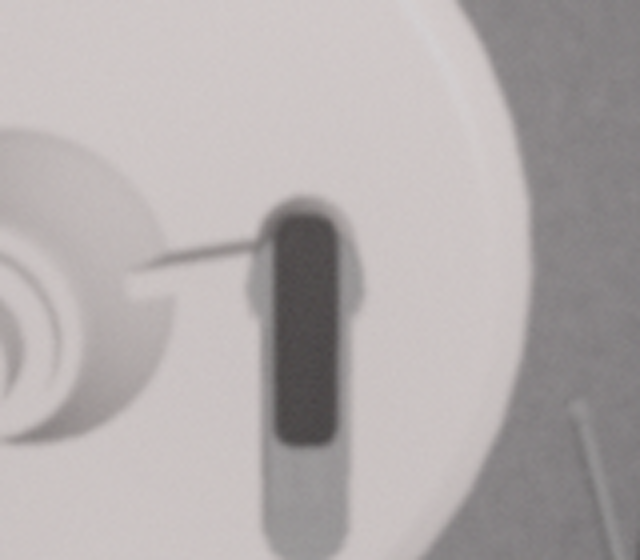

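The bar's centre is at (256,202), about 1 px from the prediction, and it lines up with tool x. I'll refine to (0.6023, -0.092) and descend.

>>> step_arm(deltas=[[-0.005,-0.0006,0.04,-0.003,-0.016,0,-1],[-0.005,-0.0006,0.07,-0.003,-0.016,0,-1],[-0.005,-0.0006,0.086,-0.003,-0.016,0,-1],[-0.005,-0.0006,0.086,-0.003,-0.016,0,-1]])

```text
time: 18.3
tool_pos: [0.6046, -0.0928, 0.1536]
tool_rot: [0.003, 0.326, 0.946, 0.0]
contact_force: [-0.3, 0.9, -0.1]
gripper_width: 1.002
```

```bash
python3 - <<'E'
from h import *
s=manip.state(); print(s['time'],s['tool_pos'],s['contact_force'].round(2)); print(delta([.6023,-.092,.110],downR(142)))
W=cam('wrist'); cv2.imwrite('pics/w15.png',manip.grab_frame('wrist')[:,:,::-1]); print(proj(W,[.6023,-.092,.131],True))
E
```

```text
18.3 [ 0.60462254 -0.09283943  0.15357275] [-0.28  0.92 -0.07]
[ 0.0026 -0.0009  0.0436  0.0025  0.0049 -0.    ]
(np.float64(254.2807853479092), np.float64(231.88905343993886))
```

View pics/w15.png

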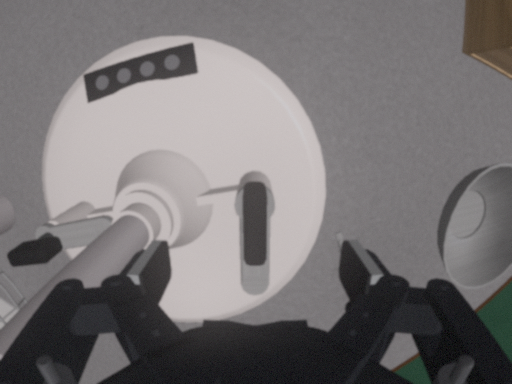

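>>> step_arm(deltas=[[0.002,0,0.02,0,0.003,0,-1],[0.002,0,0.042,0,0.003,0,-1],[0.002,0,0.042,0,0.003,0,-1],[0.002,0,0.042,0,0.003,0,1],[0.002,0,0.042,0,0.003,0,1],[0.002,0,0.042,0,0.003,0,1],[0.002,0,0.042,0,0.003,0,1],[0.002,0,0.042,0,0.003,0,1],[0.002,0,0.042,0,0.003,0,1],[0.002,0,0.042,0,0.003,0,1]])

```text
time: 19.35
tool_pos: [0.6042, -0.0924, 0.1138]
tool_rot: [0.003, 0.325, 0.946, 0.0]
contact_force: [-3.0, -1.9, 6.3]
gripper_width: 0.151
```

```bash
python3 - <<'E'
from h import *
s=manip.state(); R=rot().as_matrix();print(s['time'],s['tool_pos'],s['contact_force'].round(2),s['ft_torque'].round(2),s['gripper_width'],np.degrees(np.arctan2(R[1,0],R[0,0])))
cv2.imwrite('pics/w16.png',manip.grab_frame('wrist')[:,:,::-1])
E
```

```text
19.35 [ 0.60418561 -0.09240269  0.11380351] [-2.99 -1.94  6.34] [-0.36  0.66  0.04] 0.15088109032276278 142.01585550617932
```

View pics/w16.png

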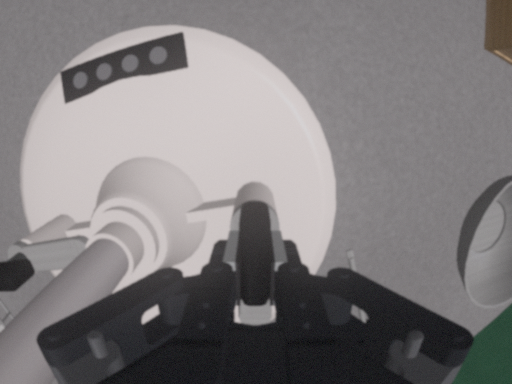

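The bar is gripped across its width (opening 0.151, about 13 mm). Turning it clockwise.

>>> step_arm(deltas=[[0,0,0,0,0,0.1,1],[0,0,0,0,0,0.22,1],[0,0,0,0,0,0.34,1],[0,0,0,0,0,0.46,1],[0,0,0,0,0,0.58,1],[0,0,0,0,0,0.7,1],[0,0,0,0,0,0.82,1],[0,0,0,0,0,0.94,1],[0,0,0,0,0,1.06,1],[0,0,0,0,0,1.16,1],[0,0,0,0,0,1.24,1],[0,0,0,0,0,1.3,1],[0,0,0,0,0,1.35,1],[0,0,0,0,0,1.35,1]])

```text
time: 20.8
tool_pos: [0.6022, -0.0929, 0.1138]
tool_rot: [0.001, 0.845, 0.535, -0.001]
contact_force: [-11.5, -3.3, 10.3]
gripper_width: 0.154
```

```bash
python3 - <<'E'
from h import *
s=manip.state(); R=rot().as_matrix();print(s['time'],s['tool_pos'],s['contact_force'].round(2),s['ft_torque'].round(2),s['gripper_width'],np.degrees(np.arctan2(R[1,0],R[0,0])))
cv2.imwrite('pics/w17.png',manip.grab_frame('wrist')[:,:,::-1])
E
```

```text
20.8 [ 0.60215773 -0.09291182  0.11376826] [-11.46  -3.25  10.34] [-0.76  1.96 -0.1 ] 0.15367280103430014 64.62326823364205
```

View pics/w17.png

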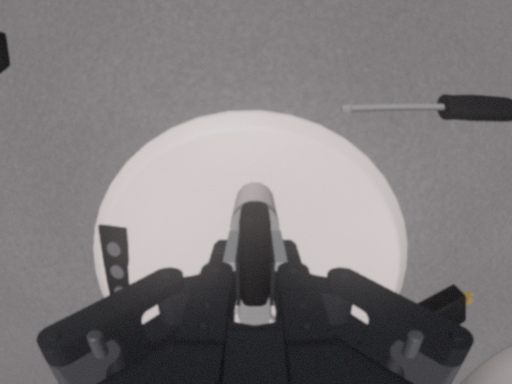

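>>> step_arm(deltas=[[0,0,0,0,0,0.03,1],[0,0,0,0,0,0.06,1],[0,0,0,0,0,0.1,1],[0,0,0,0,0,0.11,1],[0,0,0,0,0,0.11,1]])

```text
time: 21.35
tool_pos: [0.6021, -0.0929, 0.1139]
tool_rot: [0.001, 0.872, 0.49, -0.001]
contact_force: [-11.8, -4.0, 10.4]
gripper_width: 0.153
```

```bash
python3 - <<'E'
from h import *
s=manip.state(); R=rot().as_matrix();print(s['time'],s['tool_pos'],s['contact_force'].round(2),s['ft_torque'].round(2),s['gripper_width'],np.degrees(np.arctan2(R[1,0],R[0,0])))
E
```

```text
21.35 [ 0.60210098 -0.09291407  0.11386096] [-11.77  -4.05  10.42] [-0.69  1.93  1.6 ] 0.15344258836473096 58.66021193880959
```

The torque is at 1.6 N m, so this is the stop. I'll unload, open, lift and back off.

>>> step_arm(deltas=[[0,0,0,0,0,-0.03,1],[0,0,0,0,0,-0.06,1],[0,0,0,0,0,-0.06,-1],[0,0,0,0,0,-0.06,-1],[0,0,0,0,0,-0.06,-1],[0,0,0,0,0,-0.06,-1],[0,0,-0.03,0,0,-0.06,-1],[0,0,-0.07,0,0,-0.06,-1],[0,0,-0.12,0,0,-0.06,-1],[0,0,-0.17,0,0,-0.06,-1],[0,0,-0.22,0,0,-0.06,-1],[0,0,-0.26,0,0,-0.06,-1],[0.0,-0.05,-0.26,0,0,-0.06,-1],[0,-0.1,-0.26,0,0,-0.06,-1],[0,-0.15,-0.26,0,0,-0.06,-1],[0,-0.15,-0.26,0,0,-0.06,-1]])

```text
time: 22.95
tool_pos: [0.4715, -0.0106, 0.3723]
tool_rot: [0.001, 0.857, 0.515, 0.003]
contact_force: [0.2, 0.4, 0.1]
gripper_width: 1.0
```

```bash
python3 - <<'E'
from h import *
s=manip.state(); print(s['time'],s['tool_pos'],s['contact_force'].round(2),s['joint_vel'].round(3))
for n in ('wrist','scene','top'): cv2.imwrite(f'pics/{n[0]}18.png',manip.grab_frame(n)[:,:,::-1])
crop('pics/s18.png',130,120,160,150,4,'pics/s18c.png'); crop('pics/t18.png',250,115,125,125,5,'pics/t18c.png')
E
```

```text
22.95 [ 0.47153248 -0.01063471  0.37232106] [0.2  0.36 0.06] [-0.031  0.091 -0.078 -0.023 -0.073 -0.02 ]
```

View pics/s18.png

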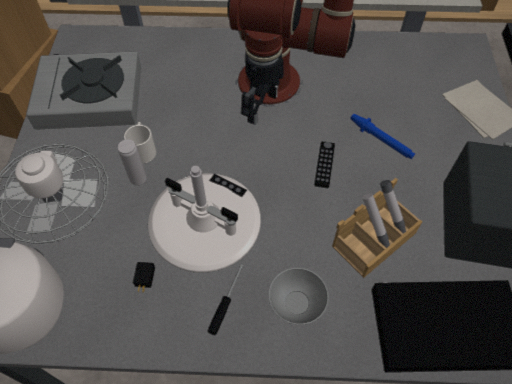

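View pics/t18c.png

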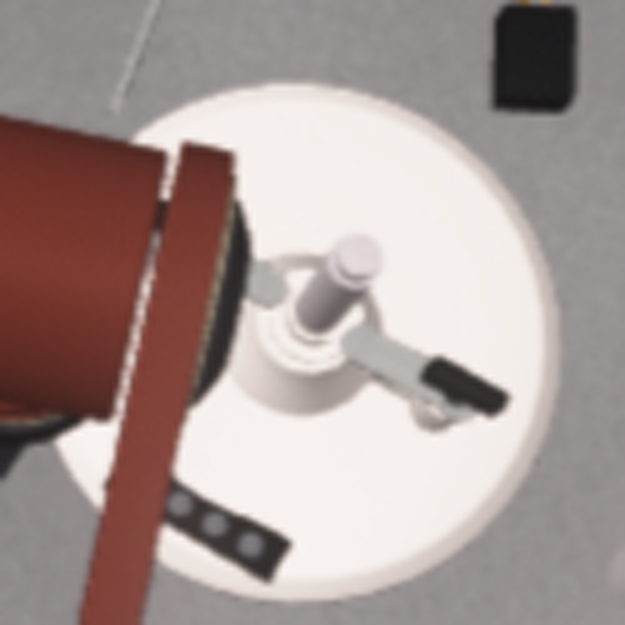

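View pics/w18.png

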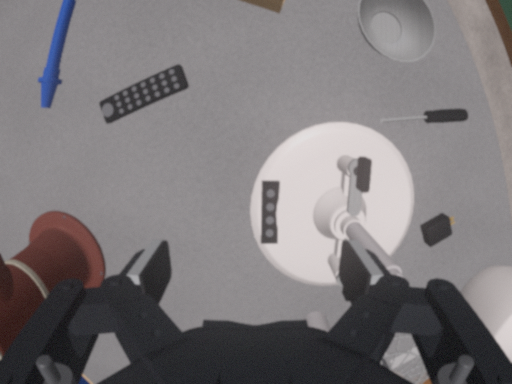

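View pics/s18c.png

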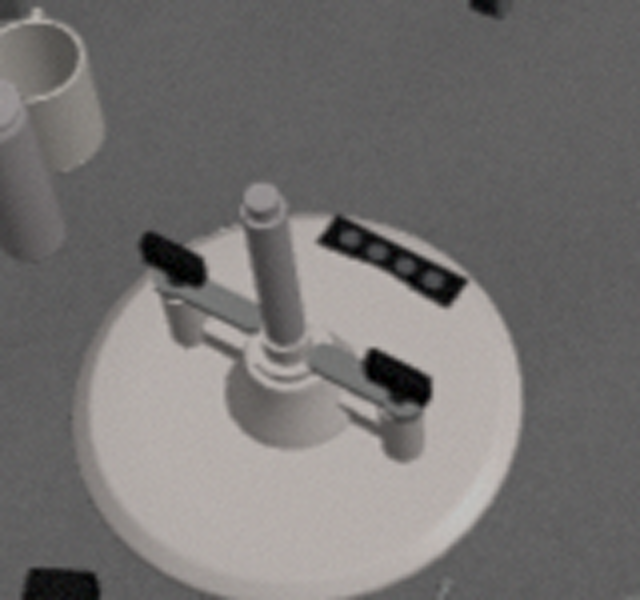

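Both arms lie over the flange at (255,315) and (330,360) in the scene crop, the pole is upright, and the tubes and other things look unmoved. One last numeric check of the bar angles and pole top.

```bash
python3 - <<'E'
from h import *
S,T=cam('scene'),cam('top')
g=cv2.imread('pics/s18.png').max(2)
for roi in ((160,172,184,195),(220,205,240,224)):
    x0,y0,x1,y1=roi; m=np.zeros(g.shape,np.uint8); m[y0:y1,x0:x1]=g[y0:y1,x0:x1]<60
    k=np.argwhere(m)[:,::-1].astype(np.float32); r=cv2.minAreaRect(k); c,v=k.mean(0),np.linalg.svd(k-k.mean(0),full_matrices=False)[2][0]
    a,b=onz(S,*(c+8*v),.117),onz(S,*(c-8*v),.117); d=(a-b)[:2]; print(len(k),c,np.degrees(np.arctan2(d[1],d[0]))%180)
p,e=two(ray(S,263/4-.4+130,194/4-.4+120),ray(T,358/5-.4+250,254/5-.4+115)); print('top',p,e)
a=cv2.imread('pics/s0.png') if False else cv2.imread('pics/scene0.png'); b=cv2.imread('pics/s18.png')
d=(cv2.absdiff(a,b).max(2)>45).astype(np.uint8); n,l,st,ce=cv2.connectedComponentsWithStats(cv2.morphologyEx(d,cv2.MORPH_OPEN,np.ones((3,3))))
for i in range(1,n):
    print(st[i],ce[i].round())
s=manip.state(); print(s['time'],s['contact_force'].round(2),np.abs(s['joint_vel']).max())
E
```

```text
135 [172.57777 184.61482] 55.27944276151439
136 [228.83824 214.21324] 56.4438849954421
top [ 0.55897456 -0.1690783   0.25584202] 0.0010257553849201196
[ 35   0  20  10 139] [44.  4.]
[227   0  25  15 239] [237.   7.]
[ 296    0   59   58 2549] [325.  29.]
[23  4  9  4 31] [27.  5.]
[  24   12   58   43 1283] [50. 34.]
[350  13   3   3   9] [351.  14.]
[229  16  22  34 398] [241.  28.]
[288  48   6   5  24] [291.  50.]
[77 51  3  5 15] [78. 53.]
[276  53   4   4  14] [278.  54.]
[290  52  15  20 156] [298.  61.]
[245  55   4  14  46] [247.  61.]
[42 56  4  6 19] [44. 58.]
[285  57   4   3  12] [286.  58.]
[276  69  26  24 278] [291.  82.]
[255  92   9   6  35] [259.  94.]
[241  96  18  28 296] [249. 109.]
[192 166   7   6  33] [195. 169.]
[182 176  24  29 345] [196. 193.]
[165 178   6   5  24] [167. 180.]
[176 178  16  12 101] [184. 183.]
[165 186   7   6  32] [168. 189.]
[177 187   4   4  16] [178. 188.]
[208 206   5   8  34] [210. 210.]
[220 207   8   8  48] [223. 211.]
[230 206   7   7  41] [233. 209.]
[201 212   3   3   9] [202. 213.]
[352 212  22  48 363] [362. 236.]
[232 214   6   7  37] [235. 217.]
[218 216   3   3   9] [219. 217.]
[222 217   6   7  33] [225. 220.]
[211 227  13  12 102] [217. 233.]
[363 255   4   4  14] [364. 256.]
23.1 [ 0.05 -1.14  0.58] 0.037446919913632234
```

```bash
python3 - <<'E'
from h import *
T=cam('top'); W=cam('wrist')
def bar(fn,c,roi,thr,fish):
    g=cv2.imread(fn).max(2); x0,y0,x1,y1=roi; m=np.zeros(g.shape,np.uint8); m[y0:y1,x0:x1]=g[y0:y1,x0:x1]<thr
    n,l,st,ce=cv2.connectedComponentsWithStats(m); i=1+st[1:,4].argmax()
    k=np.argwhere(l==i)[:,::-1].astype(np.float32); P=np.array([onz(c,*p,.125,fish)[:2] for p in k])
    v=np.linalg.svd(P-P.mean(0),full_matrices=False)[2][0]; print(fn,len(k),k.mean(0),P.mean(0),np.degrees(np.arctan2(v[1],v[0]))%180)
bar('pics/t18.png',T,(328,180,356,202),90,False)
bar('pics/w18.png',W,(350,150,380,200),90,True)
bar('pics/w13.png',W,(0,0,1,1),300,True) if 0 else None
crop('pics/w18.png',300,130,110,170,3.5,'pics/w18c.png')
E
```

```text
pics/t18.png 92 [342.      192.01086] [ 0.51453727 -0.24625089] 64.47835911087567
pics/w18.png 43 [362.18604 166.1628 ] [ 0.60650928 -0.08129938] 59.33385489637226
```

View pics/w18c.png

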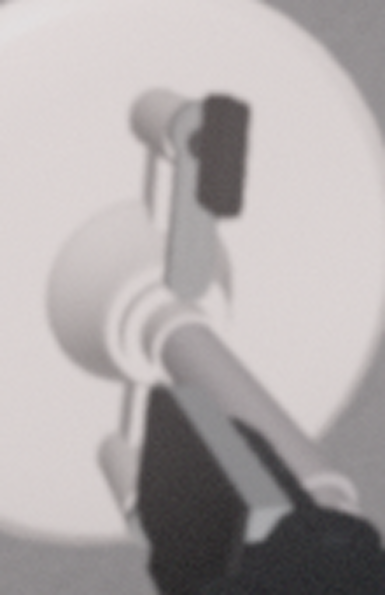

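The bar angles by camera are 59° for A, and 55° and 64° for B, spread about the 61° stop direction. The torque showed both stops. Handing in.

```bash
python3 -c "
from plant import manip
print(manip.job_done())"
```

```text
the job is handed in; nothing more can be done
None
```

The pole is back in the base, pressed fully home, and both clamp knobs are turned clockwise to their stops. I handed the job in at about 23 s; no verdict was reported.

**What I did:**
- I lifted the flanged pole out of the crate by its top and stood it in the socket.
- I pressed it with up to 34 N. Raising the push from 24 to 34 N moved it no further.
- I released it, turned each knob until the torque jumped (about 1.2 N m on B, 1.6 N m on A), then opened the gripper and backed away.

**Last checks:**
- **Pole:** its top measures 0.256 m high, which matches fully home. It is about 1–2 mm off the base axis, so it stands upright.
- **Clamps:** both arms pass over the flange.
- **Other things:** I could see no change in the tubes or the other things on the table. The before/after comparison showed changes only at the base, the pole's old slot and the robot itself.

**Disagreement:** the camera angles of the knob bars differ from the expected 61°. Bar A read 56° and 59°, and bar B read 55° and 64°. I took this as the bars' side faces skewing the measurement, and relied on the torque at the stops and the look of the arms.

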